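Roll, gauge and sort the cut tubes

TASK

Gauge the cut tubes waiting on the bench, one at a time, starting with the one nearest the gauge: roll it along the bench, without picking it up, until it lies centred on the yellow line, then press the gauge's black knob down until the foot rests on the tube, hold it a moment and let it spring back up. Once gauged, pick the tube up and lay it flat in its tray: 62 mm steel tubes in the yellow tray, 50 mm copper ones in the blue. Leave the other things on the bench where they are.

Things in the scene. Friction and masses are not known exactly. Their poses are not given: they have to be found in the camera images.
- gauge: fixed height gauge, green base. Origin: the mark, on the bench at the middle of the yellow line (190 mm, along gauge x). x points from the mark to the post, y is the rolling way: tubes wait at y about -125, -205, -285, -365 mm, axes roughly along x; behind them a fixed batten, 22 mm high, face at y -412. Base x 110 to 180, y +-50, 18 high; post x 134 to 156, 158 high.
- gauge_slide (a joint): travel of the gauge slide in m: 0 = sprung fully up, grows pressed down, to 0.075. Flat foot (gauge x 56 to 74, y +-18 mm), underside 110 mm above the bench at 0, so resting on a tube it reads 0.110 minus the diameter: 0.048 on 62 mm, 0.060 on 50 mm. A spring returns it: about 2 N to start, 5 N at 0.060. A tube lifted straight up off the mark would hit the foot.
- gauge_knob (a point): centre of the top face of the gauge's black press knob (40 mm diameter, on a 12 mm stem), 120 mm from the mark along gauge x, 220 mm above the bench when up; goes down with the slide. Press it straight down with closed fingers. The foot and its arm overhang the lane at gauge x 56 to 116 mm, 110 to 130 mm above the bench.
- tray_yellow: fixed yellow open tray for 62 mm steel tubes, 190 (x) by 180 (y) mm outside, walls 5 mm thick and 20 mm high, floor 5 mm. Origin: centre of its underside; x, y along its sides. Holds two tubes side by side, axes along tray x, at y about +-45 mm. The trays stand side by side beyond the gauge (+y); which is nearer varies.
- tray_blue: fixed blue open tray for 50 mm copper tubes, otherwise the same as the yellow one.
- tube_1: cut tube, number 1 from the gauge: bright steel with dark ends, 62 mm outside diameter, 150 mm long, 0.27 to 0.47 kg, lying on the bench. Origin: middle of its axis, 31 mm above what it lies on. x: the tube's axis; y, z turn as it rolls. Slight rolling resistance: coasts a few cm when flicked. May be absent (None from the start).
- tube_2: cut tube, number 2 from the gauge: copper with dark ends, 50 mm outside diameter, 150 mm long, 0.21 to 0.36 kg, lying on the bench. Origin: middle of its axis, 25 mm above what it lies on. x: the tube's axis; y, z turn as it rolls. Slight rolling resistance: coasts a few cm when flicked. May be absent (None from the start).
- tube_3: cut tube, number 3 from the gauge: bright steel with dark ends, 62 mm outside diameter, 150 mm long, 0.27 to 0.47 kg, lying on the bench. Origin: middle of its axis, 31 mm above what it lies on. x: the tube's axis; y, z turn as it rolls. Slight rolling resistance: coasts a few cm when flicked. May be absent (None from the start).
- tube_4: cut tube, number 4 from the gauge: copper with dark ends, 50 mm outside diameter, 150 mm long, 0.21 to 0.36 kg, lying on the bench. Origin: middle of its axis, 25 mm above what it lies on. x: the tube's axis; y, z turn as it rolls. Slight rolling resistance: coasts a few cm when flicked. May be absent (None from the start).
- cv_joint: bystander: dark steel drive-shaft joint standing on the bench, 60 mm diameter, 160 mm tall, origin at its underside
- cv_stub: bystander: dark steel drive-shaft joint with a stub, 68 mm diameter, 150 mm tall, origin at its underside
- hammer: bystander: hammer lying on the bench
- wrench: bystander: wrench lying on the bench
- spray_can: bystander: red spray can, 56 mm diameter, 160 mm tall, origin at its underside
- carton: bystander: small cardboard box 70 x 100 x 55 mm, origin at its underside

How it is judged:
By the outcome, as a careful person would: the job done as asked, in the order asked, and still so for the second after the job is handed in, with the robot touching nothing.
Of tube_1, tube_2, tube_3, tube_4 only 2 to 3 are there at a start; the rules pass over those that are not, and their reading is None.
At some moment in a run one of tube_1, tube_2, tube_3, tube_4 may be knocked a few centimetres aside while the robot is not near it.
Once in a run the grip may slacken for a moment while it holds something.
It also fails if it takes over 210 s, if anything falls off the work surface, if the arm or the gripper's body presses on something with over 40 N, if the wrist force passes 120 N, or if a joint passes its speed limit or range.

ROBOT

A 6-joint arm with a two-finger parallel gripper is mounted at the origin on the work surface. World frame = base frame: x ahead of the robot, y to its left, z up, the work surface at z = 0. Lengths are in mm, angles in rad, forces in N, time in s.
With the tool pointing down it reaches from about 300 to 850 mm from the base axis. Payload 4.2 kg.
Tool frame: the origin (TCP) lies at the very end of the fingers, on their centre line; the grasp point (between the pads) lies 19 mm behind it (ctrl.hold_point_z is the z of the grasp point in the tool frame, in mm); z points along the fingers, y is the line along which they close (so a half turn about z gives the same grasp; the last joint's range is limited). The gripper opens to 91 mm and grips with 3 to 60 N. Pads are 32 mm wide; open, the fingers measure 118 mm over their backs; the gripper's body (76 mm by 178 mm) begins 60 mm behind the grasp point.
Start: joints at [-1.312, 0.32, 1.565, -0, 1.257, -0.02], TCP at [158.244, -552.813, 213.976] pointing down, gripper open.
Joint ranges: [-3.11, 3.11], [-0.84, 2.01], [0.21, 2.61], [-1.34, 4.49], [0.05, 2.63], [-2.56, 2.56]. Speed limits (rad/s): [2.57, 2.57, 3.14, 3.14, 3.14, 3.14].

INTERFACE

Orientations are given as a rotation vector (axis times angle).
In Python, from rig import ctrl, optics, spotter gives the robot as it stands. The module is installed in compiled form; this text tells all that it offers.
- The arm moves only by the tool send_rows, never from a script. Its argument "steps" is a list that holds one entry, the list of rows, each a list of 7 numbers: the opening, from -1 (shut) to 1 (fully open), then the shift along the tool's x, y, z scaled (see below), then the turn, a rotation vector about the tool's x, y, z scaled (see below). In form: [[[grip, dx, dy, dz, ax, ay, az], ...]]. A call has 1 to 8 rows; each row shifts and turns the commanded pose from where the row before left it, along the tool's axes as they then stand; what a row does not reach is not made up. The controller multiplies each number of a shift by 60 cm and each number of a turn by 0.15 rad. A row lasts 1/8 s, in which the tool goes at most 62.5 mm and 10.7 degrees, less where a joint would pass 70% of its speed; a pose out of reach is approached as far as the arm can. A call with a number of a shift or a turn outside -1 to 1 is refused whole. A call with a gripper value outside its range is refused whole. The fingers move at their own pace and stop on an object; the grip force is fixed at half the most. Time passes only in rows, so rows that do not move let the fingers close. It gives the time, the measured TCP pose, the force, the opening and the grip force at its end, in the units of the state.
- ctrl.get_state(): the state, without advancing time (a new reading comes with each control period).
- optics.camera(name): name is "scene" or "top"; returns a dict with "pixels" (420x560x3 uint8, red, green, blue), "fovy" (degrees; the focal length in pixels is half the picture's height over the tangent of half this angle, whatever the lens; pixels are square), "cx", "cy" (the principal point, pixels), "rvec" (rotation vector, rad) and "tvec" (3), from world to camera coordinates, as OpenCV has them. Camera axes: x right, y down, z forward; pixel columns grow to the right and rows downward; lengths in mm; the calibration is good to about 2 mm. A picture is of the moment at which its call begins. There is no depth.
- ctrl.finish_job(): hands the job in; it is judged then, once.
Trained networks look in a picture, given as the dict that the camera call returned (one of the last four; its "shot" number tells which), for a name from the list of things; names that differ only in an ending like _2 or _b are one class to them, and where a whole thing is asked for, a point or a joint stands for the part that bears it (a point fixed in the world has none). Each returns a list of dicts, best first, with "p" (0 to 1); they miss things now and then, are a little off and sometimes report something else, mostly with a low value. They report only what shows in the picture. A call takes as long as a camera call.
- spotter.spot_in(name, picture): "point" ([column, row] in pixels, amid what is visible of it).
The state is a dict: "clock": time; "joint_positions": joint angles; "dq": joint speeds; "joint_torque": joint torques, N m; "position": TCP position; "tcp_rot": TCP orientation; "force": force on the tool from outside, world axes, zero at the start; "ft_torque": the same for the moment, N m; "grip_width": opening from 0.0 (shut) to 1.0 (fully open); "gripper_force": force on a finger pad.
Only numpy, scipy, OpenCV 4.12 (cv2) and the standard library are available. Lean on these libraries where they do the work, as an engineer would, in place of code of your own. Each camera call takes 0.05 s, during which the arm holds its last target. There are 200 camera calls.

## Working session

There is one attempt and no reset: what is moved stays moved. The work goes in short steps, Python scripts to look and compute and a tool call to move; the robot and the scene stay as the last step left them, time stands still between calls to the robot, and variables do not carry over. Pictures are saved under pics/ and viewed, at most 18 in all, crops included, and the job is handed in when it is done.

Besides the shell and the picture viewer there is one more tool, called after ">>>" by a JSON object that holds its "fn" and its "kwargs", one argument or row to a line. send_rows: Moves the arm, as the interface text tells. Shifts and turns lie within -1 to 1; 1 stands for 60 cm of shift or 0.15 rad of turn. Its arguments: {"type":"object","properties":{"steps":{"type":"array","items":{"type":"array","items":{"type":"array","items":{"type":"number","minimum":-1,"maximum":1}}}}},"required":["steps"]}

```bash
mkdir -p pics
cat > h.py <<'E'
import numpy as np, cv2
from rig import ctrl, optics, spotter
def K(p):
    f=p["pixels"].shape[0]/2/np.tan(np.radians(p["fovy"])/2)
    return np.array([[f,0,p["cx"]],[0,f,p["cy"]],[0,0,1.]])
def ray(p,uv,z):
    R=cv2.Rodrigues(np.array(p["rvec"],float))[0];t=np.array(p["tvec"],float).ravel()
    d=R.T@np.linalg.inv(K(p))@np.array([uv[0],uv[1],1.]);c=-R.T@t
    return c+d*(z-c[2])/d[2]
def proj(p,X):
    return cv2.projectPoints(np.array(X,float).reshape(-1,3),np.array(p["rvec"],float),np.array(p["tvec"],float),K(p),None)[0].reshape(-1,2)
def save(p,n,k=1,crop=None):
    im=p["pixels"][:,:,::-1]
    if crop: a,b,c,d=crop; im=im[b:d,a:c]
    cv2.imwrite("pics/"+n+".png",cv2.resize(im,None,fx=k,fy=k,interpolation=cv2.INTER_CUBIC))
E
cat > a.py <<'E'
from h import *
np.set_printoptions(precision=1,suppress=True)
for n in("top","scene"):
    p=optics.camera(n);save(p,n+"0",1.4)
    R=cv2.Rodrigues(np.array(p["rvec"],float))[0];print(n,"cam at",-R.T@np.array(p["tvec"]).ravel(),"f",K(p)[0,0])
    for k,z in [("gauge",60),("gauge_knob",220),("tray_yellow",5),("tray_blue",5),("tube_1",31),("tube_2",25),("cv_joint",80),("cv_stub",75),("hammer",10),("wrench",5),("spray_can",80),("carton",30)]:
        print(k,[(np.round(d["point"]),round(d["p"],2),ray(p,d["point"],z)[:2]) for d in spotter.spot_in(k,p) if d["p"]>.2])
print(ctrl.get_state(), ctrl.hold_point_z)
E
python3 a.py
```

```text
top cam at [ 365.7   13.9 1080.8] f 396.61483767202037
gauge [(array([291., 186.]), 0.74, array([594.6, -51.9]))]
gauge_knob [(array([286., 163.]), 0.83, array([611.1, -30.1])), (array([204., 130.]), 0.56, array([684.3, 156. ]))]
tray_yellow [(array([200., 208.]), 0.7, array([538.5, 192.9]))]
tray_blue [(array([125., 217.]), 0.73, array([510.8, 390.7]))]
tube_1 [(array([388., 230.]), 0.92, array([ 485.9, -317.8])), (array([415., 231.]), 0.71, array([ 484.8, -388.9])), (array([352., 227.]), 0.7, array([ 493.6, -219.4]))]
tube_2 [(array([388., 230.]), 0.92, array([ 486.6, -319.7])), (array([415., 231.]), 0.71, array([ 485.5, -391.2])), (array([352., 227.]), 0.7, array([ 494.4, -220.8]))]
cv_joint []
cv_stub [(array([201., 209.]), 0.73, array([526.3, 177.9])), (array([155., 137.]), 0.69, array([715.3, 307.7]))]
hammer [(array([352., 294.]), 0.55, array([ 317.4, -219.8]))]
wrench [(array([163., 278.]), 0.88, array([351.4, 278.5]))]
spray_can [(array([206., 133.]), 0.66, array([728.7, 175.6]))]
carton [(array([325., 136.]), 0.78, array([ 745.8, -149.2]))]
scene cam at [1173.5  328.3 1055.
[... 797 characters left out ...]
ay([362., 364.]), 0.84, array([739.9, 314.7]))]
hammer [(array([241., 160.]), 0.61, array([ 303.7, -209.1]))]
wrench [(array([396., 236.]), 0.62, array([353.2, 273. ]))]
spray_can [(array([301., 322.]), 0.58, array([714.8, 168.6]))]
carton [(array([166., 282.]), 0.64, array([ 743.3, -157.5]))]
{'clock': 1.3, 'joint_positions': array([-1.3,  0.3,  1.6, -0. ,  1.3, -0. ]), 'dq': array([ 0., -0., -0., -0., -0.,  0.]), 'joint_torque': array([  0. , -41.2, -23.2,   0.1,   0. ,   0. ]), 'position': array([ 158.2, -552.8,  214. ]), 'tcp_rot': array([ 3.1,  0.4, -0. ]), 'force': array([-0. , -0.3,  0.6]), 'ft_torque': array([0., 0., 0.]), 'gripper_force': 0.0, 'grip_width': 1.0002221639246174} -18.8
```

View pics/top0.png

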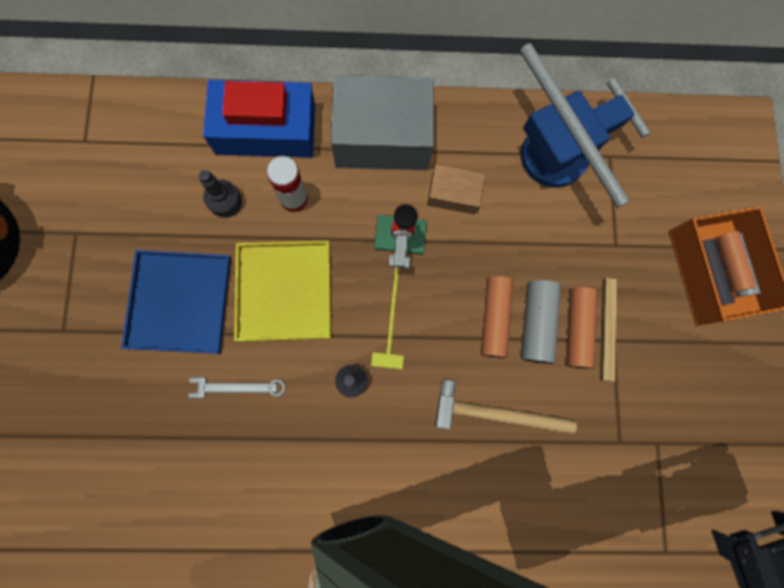

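View pics/scene0.png

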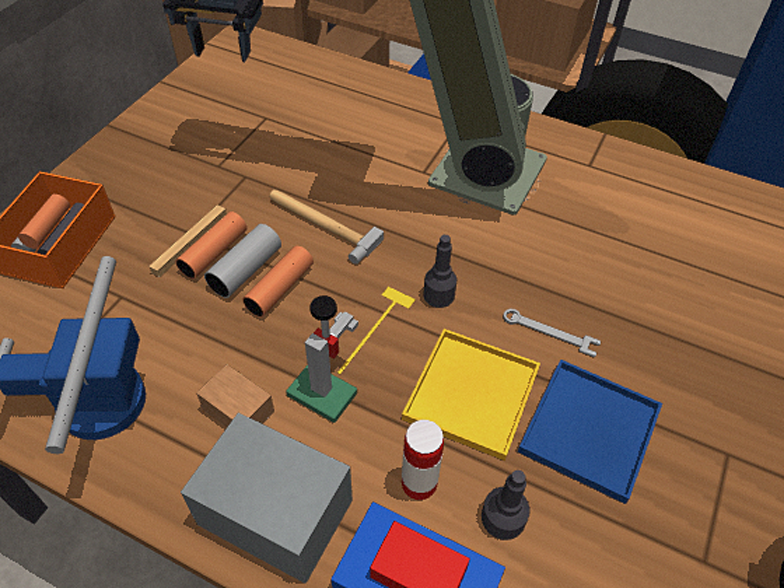

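The top view shows copper, steel and copper tubes (tubes 2, 3 and 4; tube 1 is absent) at about (497,316), (541,320) and (583,327). The gauge is at (400,235), with its line running from (397,262) to (388,355). The yellow tray is nearer at (283,290) and the blue one is at (177,302). A dark joint stands at (352,380).

```bash
cat > m.py <<'E'
from h import *
np.set_printoptions(precision=1,suppress=True)
def rect(p,mask,z):
    n,l,s,c=cv2.connectedComponentsWithStats(mask.astype(np.uint8))
    out=[]
    for i in range(1,n):
        if s[i,4]>60:
            v,u=np.nonzero(l==i); P=np.array([ray(p,(a,b),z)[:2] for a,b in zip(u,v)],np.float32)
            c_=P.mean(0);w,V=np.linalg.eigh(np.cov((P-c_).T));r=cv2.minAreaRect(P)
            out.append((s[i,4],c_,np.array(r[0]),np.array(r[1]),round(np.degrees(np.arctan2(V[1,1],V[0,1])),1),r[2]))
    return out
if __name__=="__main__":
  for n in("top","scene"):
    p=optics.camera(n);hsv=cv2.cvtColor(p["pixels"],cv2.COLOR_RGB2HSV);H,S,V=[hsv[...,i].astype(int) for i in range(3)]
    print(n)
    for k,m,z in [("yellow",(H>23)&(H<33)&(S>170)&(V>110),0),("blue",(H>100)&(H<118)&(S>130)&(V>50),0),("green",(H>60)&(H<90)&(S>100),18),("copper",(H<12)&(S>110)&(S<190)&(V>120),25)]:
        print(k); [print("  ",*o) for o in rect(p,m,z)]
    # yellow bar only
E
python3 m.py
```

```text
top
yellow
   3082 [558.6 191.8] [544.8 187.5] [192.9 182.3] 91.2 2.78879451751709
blue
   2508 [888.4 248.7] [907.  256.2] [164.6 223.4] 92.1 0.06998515874147415
   866 [ 934.8 -465.8] [ 946.7 -472.3] [126.2 110.9] 87.2 29.22730827331543
   1281 [ 859.1 -367. ] [ 855.8 -350.4] [168.8 121.7] -167.4 28.823976516723633
   4666 [516.6 390. ] [518.3 391.3] [184.5 189.2] 178.1 87.9434585571289
green
   241 [657.1  -9.4] [659.   -9.5] [65.9 36. ] -176.1 0.8007366061210632
   184 [651.1 -75.2] [654.7 -73.2] [28.2 64.2] 166.0 83.29290008544922
copper
   159 [ 623.4 -727.7] [ 622.4 -727.5] [116.2  12. ] -168.7 10.92023754119873
   201 [ 616.3 -704.3] [ 616.5 -704.5] [114.4  16. ] -168.4 12.82126235961914
   341 [ 499.5 -216.7] [ 500.5 -216.8] [ 16.7 153.2] 174.0 84.15858459472656
   357 [ 497.9 -244.2] [ 497.6 -244.2] [ 18.3 153.2] 174.3 84.54761505126953
   362 [ 482.3 -383.5] [ 482.  -383.7] [ 18.  152.5] 173.8 84.124267578125
   337 [ 479.6 -410.8] [ 479.4 -410.5] [ 17.3 152.8] 174.6 84.32630920410156
scene
yellow
   267 [448.4 -21.2] [492.9 -24.9] [ 59.4 190.2] 174.8 85.41681671142578
   
[... 157 characters left out ...]
 149 [-285.1 -296.7] [-287.1 -306.3] [105.9  50.5] -154.0 33.07075881958008
   2848 [ 805.4 -377.7] [ 786.9 -374.6] [244.2 109. ] -145.6 29.112451553344727
   1816 [ 832.6 -501.7] [ 833.4 -516.7] [186.3 121.4] -175.7 28.438188552856445
   6056 [513.9 389.5] [508.5 388. ] [182.5 203.5] 178.1 87.97178649902344
   2294 [837.6 200.3] [856.4 232.8] [137.2 217.5] 110.2 0.18053846061229706
green
   703 [670.  -31.6] [663.9 -37.2] [101.  73.] 99.2 85.00029754638672
copper
   484 [ 569.8 -731.9] [ 568.6 -732.2] [125.7  45.2] -166.1 11.559674263000488
   805 [ 468.3 -395.2] [ 467.4 -395.1] [ 54.6 162.4] 175.7 83.9416732788086
   890 [ 486.1 -229.4] [ 485.7 -229.4] [ 52.9 163.8] 175.6 83.86860656738281
```

Run:
```python
from h import *
a=optics.camera("top");b=optics.camera("scene")
A=cv2.resize(a["pixels"][140:270,250:320],None,fx=4.6,fy=4.6,interpolation=cv2.INTER_CUBIC)
B=cv2.resize(b["pixels"][200:305,195:305],None,fx=4.2,fy=4.2,interpolation=cv2.INTER_CUBIC)
c=np.zeros((600,800,3),np.uint8);c[:A.shape[0],:A.shape[1]]=A;c[:B.shape[0],330:330+B.shape[1]]=B
cv2.imwrite("pics/g.png",c[...,::-1])
for p,n in((a,"top"),(b,"scene")):
    im=p["pixels"].astype(int);m=(im[...,0]>120)&(im[...,1]>100)&(im[...,2]<70)
    for v in range(180,270,3):
        u=np.nonzero(m[v,240:310])[0]+240
        if len(u): print(n,v,u.min(),u.max(),ray(p,(u.mean(),v),0)[:2].round(1))
```

```text
top 192 281 283 [590.7 -31.9]
top 195 281 283 [582.2 -32.1]
top 198 281 284 [573.7 -33.6]
top 201 281 284 [565.2 -33.7]
top 204 280 283 [556.7 -31. ]
top 207 280 283 [548.3 -31.1]
top 210 279 283 [539.9 -29.9]
top 213 279 282 [531.5 -28.6]
top 216 279 282 [523.1 -28.7]
top 219 279 282 [514.8 -28.8]
top 222 278 282 [506.5 -27.6]
top 225 278 281 [498.2 -26.3]
top 228 277 281 [489.9 -25.1]
top 231 277 281 [481.7 -25.2]
top 234 277 281 [473.5 -25.3]
top 237 277 280 [465.3 -24.1]
top 240 277 279 [457.2 -22.9]
top 243 276 280 [449. -23.]
top 246 276 279 [440.9 -21.8]
top 249 275 279 [432.8 -20.5]
top 252 265 283 [424.6 -12.1]
top 255 265 288 [416.9 -28.9]
top 258 265 288 [408.9 -29. ]
top 261 265 288 [400.6  -9.4]
top 264 285 286 [393.2 -44. ]
scene 180 241 301 [ 327.8 -106.2]
scene 183 243 308 [333.8 -93.5]
scene 186 240 307 [339.7 -80.7]
scene 189 241 308 [352.4 -81.4]
scene 192 242 306 [362.9 -78. ]
scene 195 251 300 [371.8 -71.7]
scene 198 240 301 [383.2 -70.6]
scene 201 243 300 [389.8 -60.4]
scene 204 240 302 [406.5 -69.9]
scene 207 241 299 [411.1 -56.3]
scene 210 249 298 [418.3 -47.9]
scene 213 240 299 [424.9 -38.4]
scene 216 243 294 [436.2 -38.5]
scene 219 247 295 [439.5 -23.1]
scene 222 242 309 [446.7 -15.6]
scene 225 253 306 [460.5 -20.9]
scene 228 255 307 [468.5 -15.4]
scene 231 256 309 [473.3  -3.8]
scene 234 255 296 [487.5 -10.3]
scene 237 246 301 [501.5 -17.1]
scene 240 248 306 [5.03e+02 4.00e-01]
scene 243 244 309 [508.  11.]
scene 246 243 309 [520.    7.7]
scene 249 243 309 [533.2   2. ]
scene 252 245 309 [539.   10.3]
scene 255 244 308 [541.4  25.2]
scene 258 247 309 [541.9  43.6]
scene 261 245 309 [557.1  33.4]
scene 264 242 309 [557.1  52.3]
scene 267 259 309 [555.2  74.9]
```

View pics/g.png

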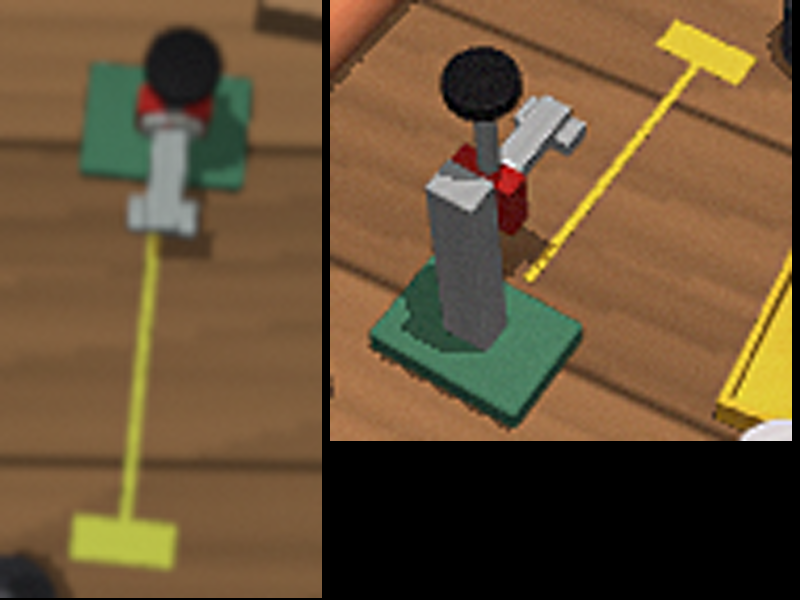

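The crop shows the knob top at top-view px (289.8,154.6) and scene px (231,220). The line's near end is at scene px (242.6,266), and the base corners are clear.

Run:
```python
from h import *
np.set_printoptions(precision=1,suppress=True)
a=optics.camera("top");b=optics.camera("scene")
T=lambda x,y:(250+x/4.6-.4,140+y/4.6-.4)
S=lambda x,y:(195+(x-330)/4.2-.4,200+y/4.2-.4)
print("knob",ray(a,T(183,67),220),ray(b,S(482,83),220))
print("line end scene",ray(b,S(530,278),0),"plate joint",ray(b,S(697,68),0),ray(a,T(125,520),0))
print("plate corners",[ray(b,S(*q),0)[:2] for q in((678,20),(756,60),(738,83),(655,43))],[ray(a,T(*q),0)[:2] for q in((73,515),(177,524),(172,568),(70,558))])
print("base top",[ray(a,T(*q),18)[:2] for q in((88,62),(82,172),(240,187),(250,78))],[ray(b,S(*q),18)[:2] for q in((580,325),(517,415),(372,338))])
# trays: top rim corners via hull
for p in(a,b):
  hsv=cv2.cvtColor(p["pixels"],cv2.COLOR_RGB2HSV);H,Sa,V=[hsv[...,i].astype(int) for i in range(3)]
  for k,m,c in(("y",(H>22)&(H<34)&(Sa>150)&(V>60),(540,188,8)),("b",(H>100)&(H<118)&(Sa>130)&(V>50),(512,390,8))):
    n,l,s,ce=cv2.connectedComponentsWithStats(m.astype(np.uint8));u=proj(p,c)[0].astype(int)
    cs,_=cv2.findContours((l==l[u[1],u[0]]).astype(np.uint8),0,2);h=cv2.convexHull(max(cs,key=cv2.contourArea))
    for z in (0,20):
      P=np.array([ray(p,q[0],z)[:2] for q in h],np.float32);print(k,z,cv2.minAreaRect(P))
# ends of tubes: scene & top via network/grey seg
v=np.array([ray(a,(388,230),31),ray(b,(175,187),31)]);print(v)
```

```text
knob [632.7 -38.2 220. ] [637.8 -35.3 220. ]
line end scene [607.7 -34.8   0. ] plate joint [424.5 -17.5   0. ] [423.  -20.1   0. ]
plate corners [array([395.3, -45.5]), array([401.7,  12.7]), array([423.4,  10.6]), array([418.8, -50. ])] [array([425.4,  10.5]), array([421.2, -50.7]), array([395.7, -48. ]), array([400.5,  11.7])]
base top [array([697. ,   7.4]), array([628.3,   9.6]), array([621.3, -85.4]), array([689.5, -91.2])] [array([631.7,  11.5]), array([697.3,   8. ]), array([692.1, -87.6])]
y 0 ((544.7251586914062, 188.52035522460938), (197.39735412597656, 186.59474182128906), 3.1823487281799316)
y 20 ((541.4119873046875, 185.289306640625), (193.74453735351562, 183.14181518554688), 3.1823489665985107)
b 0 ((518.3919677734375, 391.0711669921875), (184.7342987060547, 189.19789123535156), 87.86417388916016)
b 20 ((515.5661010742188, 384.0919494628906), (181.3157958984375, 185.6968231201172), 87.86418151855469)
y 0 ((529.4650268554688, 184.2293701171875), (193.60812377929688, 183.15208435058594), 3.004591941833496)
y 20 ((541.6710205078125, 186.9607696533203), (189.9388427734375, 179.68096923828125), 3.0045928955078125)
b 0 ((508.65594482421875, 388.0171203613281), (182.54539489746094, 203.98248291015625), 87.97178649902344)
b 20 ((521.25634765625, 386.88623046875), (179.0857696533203, 200.11656188964844), 87.9717788696289)
[[ 486.6 -316.5   31. ]
 [ 490.6 -303.8   31. ]]
```

```bash
cat > plan.py <<'E'
from h import *
M=np.array([516.,-27.]);YG=np.radians(-5.)
def g2w(x,y,M=M,a=YG):
    return M+np.array([np.cos(a)*x-np.sin(a)*y,np.sin(a)*x+np.cos(a)*y])
def w2g(P):
    d=np.array(P[:2])-M;c,s=np.cos(YG),np.sin(YG);return np.array([c*d[0]+s*d[1],-s*d[0]+c*d[1]])
def plan(wps,start=None):
    "wps: (x,y,z,yawdeg,grip,maxmm per row[,dwell rows]); prints rows"
    st=ctrl.get_state();R=cv2.Rodrigues(np.array(st["tcp_rot"],float))[0];P=np.array(st["position"],float)
    psi=np.arctan2(R[1,0],R[0,0]);print("at",P.round(1),"psi",np.degrees(psi).round(2),"tilt",R[2].round(3),"w",round(st["grip_width"]*91,1),"F",np.round(st["force"],1),"t",st["clock"])
    rows=[]
    for w in wps:
        X=np.array(w[:3],float);ps=np.radians(w[3]);mm=w[5]
        d=X-P;dp=psi-ps
        n=max(1,int(np.ceil(np.linalg.norm(d)/mm-.02)),int(np.ceil(abs(dp)/.14)))
        for i in range(n):
            if i==0:fix=R.T@np.array([0,0,0.])
            c,s=np.cos(psi),np.sin(psi);dd=d/n/600
            rows.append([w[4],round(c*dd[0]+s*dd[1],4),round(s*dd[0]-c*dd[1],4),round(-dd[2],4),0,0,round(dp/n/.15,3)])
            psi-=dp/n
        rows+= [[w[4],0,0,0,0,0,0]]*(w[6] if len(w)>6 else 0)
        P=X;psi=ps
    for i in range(0,len(rows),8):print(str([rows[i:i+8]]).replace(" ",""))
E
python3 - <<'E'
from plan import *
print(w2g((498.9,-230.5)),w2g((480.8,-397.2)))
g=w2g((498.9,-230.5))
a=g2w(g[0]-15,g[1])
plan([(*a,200,-5.5,1,56,0),(*a,120,-5.5,.275,55,2),(*a,70,-5.5,.275,40,2)])
E
```

```text
[   0.70126431 -204.21598426] [  -2.80099741 -371.85915938]
at [ 158.3 -552.8  214. ] psi 15.98 tilt [-0.  0. -1.] w 91.1 F [0.7 0.4 0. ] t 1.6
[[[1,np.float64(0.0745),np.float64(-0.041),np.float64(0.0026),0,0,np.float64(0.278)],[1,np.float64(0.0727),np.float64(-0.0441),np.float64(0.0026),0,0,np.float64(0.278)],[1,np.float64(0.0708),np.float64(-0.0471),np.float64(0.0026),0,0,np.float64(0.278)],[1,np.float64(0.0688),np.float64(-0.05),np.float64(0.0026),0,0,np.float64(0.278)],[1,np.float64(0.0666),np.float64(-0.0528),np.float64(0.0026),0,0,np.float64(0.278)],[1,np.float64(0.0644),np.float64(-0.0555),np.float64(0.0026),0,0,np.float64(0.278)],[1,np.float64(0.062),np.float64(-0.0582),np.float64(0.0026),0,0,np.float64(0.278)],[1,np.float64(0.0595),np.float64(-0.0607),np.float64(0.0026),0,0,np.float64(0.278)]]]
[[[1,np.float64(0.057),np.float64(-0.0631),np.float64(0.0026),0,0,np.float64(0.278)],[0.275,np.float64(0.0),np.float64(-0.0),np.float64(0.0667),0,0,np.float64(0.0)],[0.275,np.float64(0.0),np.float64(-0.0),np.float64(0.0667),0,0,np.float64(0.0)],[0.275,0,0,0,0,0,0],[0.275,0,0,0,0,0,0],[0.275,np.float64(0.0),np.float64(-0.0),np.float64(0.0417),0,0,np.float64(0.0)],[0.275,np.float64(0.0),np.float64(-0.0),np.float64(0.0417),0,0,np.float64(0.0)],[0.275,0,0,0,0,0,0]]]
[[[0.275,0,0,0,0,0,0]]]
```

```bash
python3 - <<'E'
s=open('plan.py').read()
i=s.index("    rows=[]")
s=s[:i]+'''    for w in wps:
        X=np.array(w[:3],float);ps=np.radians(w[3]);d=X-P;dp=psi-ps;k=0
        if abs(dp)>.0005:
            k=int(np.ceil(abs(dp)/.14));print(k,"x turn",round(dp/k/.15,3))
        c,s=np.cos(ps),np.sin(ps);n=max(1,int(np.ceil(np.linalg.norm(d)/w[4]-.02)))
        print(n,"x",np.round(np.array([c*d[0]+s*d[1],s*d[0]-c*d[1],-d[2]])/n/600,4).tolist())
        P=X;psi=ps
'''
open('plan.py','w').write(s)
E
python3 - <<'E'
from plan import *
g=w2g((498.9,-230.5));a=g2w(g[0]-15,g[1])
plan([(*a,200,-5.5,56),(*a,70,-5.5,45)])
E
```

```text
at [ 158.3 -552.8  214. ] psi 15.98 tilt [-0.  0. -1.] w 91.1 F [0.7 0.4 0. ] t 1.6
3 x turn 0.833
9 x [0.0543, -0.0654, 0.0026]
3 x [0.0, -0.0, 0.0722]
```

>>> {"fn": "send_rows", "kwargs": {
  "steps": [
    [[0.275,0,0,0,0,0,0.833],[0.275,0,0,0,0,0,0.833],[0.275,0,0,0,0,0,0.833],[0.275,0.054,-0.065,0,0,0,0],[0.275,0.054,-0.065,0,0,0,0],[0.275,0.054,-0.065,0,0,0,0],[0.275,0.054,-0.065,0,0,0,0],[0.275,0.054,-0.065,0,0,0,0]]
  ]
}}

```text
clock: 2.6
position: [339.3, -373.1, 214.2]
tcp_rot: [3.137, -0.151, 0.001]
force: [0.6, -1.2, 0.1]
grip_width: 0.637
gripper_force: 0.0
```

>>> {"fn": "send_rows", "kwargs": {
  "steps": [
    [[0.275,0.054,-0.065,0,0,0,0],[0.275,0.054,-0.065,0,0,0,0],[0.275,0.054,-0.065,0,0,0,0],[0.275,0.054,-0.065,0,0,0,0],[0.275,0,0,0.07,0,0,0],[0.275,0,0,0.07,0,0,0],[0.275,0,0,0,0,0,0],[0.275,0,0,0,0,0,0]]
  ]
}}

```text
clock: 3.6
position: [483.1, -232.0, 131.4]
tcp_rot: [3.137, -0.151, 0.004]
force: [0.6, 0.1, 0.7]
grip_width: 0.638
gripper_force: 0.0
```

Run:
```python
from plan import *
p=optics.camera("top");b=optics.camera("scene")
for q in(p,b):print([(np.round(d["point"]),round(d["p"],2),w2g(ray(q,d["point"],28)).round(1)) for d in spotter.spot_in("tube_2",q) if d["p"]>.3])
g=w2g((498.9,-230.5));a=g2w(g[0]-15,g[1])
plan([(*a,95,-5.5,30),(*a,12,-5.5,30)])
c=np.zeros((600,800,3),np.uint8)
A=cv2.resize(b["pixels"][90:290,100:320],None,fx=2.8,fy=2.8);c[:A.shape[0],:A.shape[1]]=A
cv2.imwrite("pics/s1.png",c[:560,:620,::-1])
```

```text
[(array([354., 242.]), 0.74, array([ -44.8, -202.3])), (array([418., 244.]), 0.64, array([ -32.7, -375.8]))]
[(array([152., 175.]), 0.9, array([  -2.2, -360.7])), (array([173., 188.]), 0.81, array([   4.5, -281.8])), (array([199., 201.]), 0.67, array([   1.8, -197.6]))]
at [ 483.  -232.1  131.6] psi -5.52 tilt [ 0.003  0.001 -1.   ] w 58.1 F [-0.   0.4 -0.1] t 3.8
2 x [0.0005, -0.0025, 0.0305]
3 x [0.0, -0.0, 0.0461]
```

View pics/s1.png

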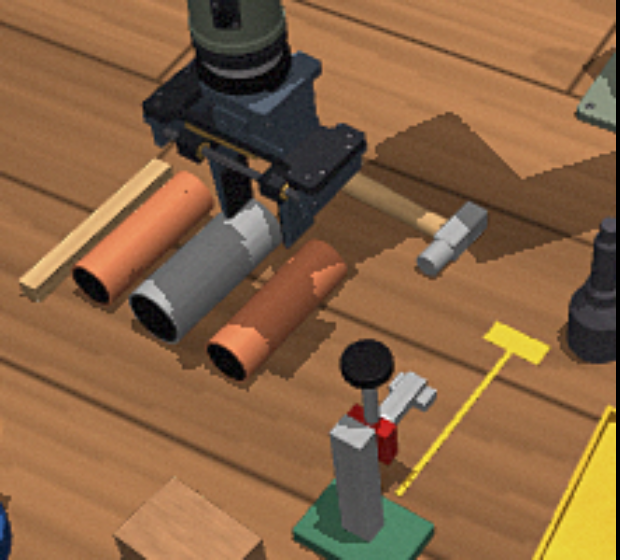

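The gripper hovers over the tubes with its fingers set to straddle the front copper tube near (275,310). Descending.

>>> {"fn": "send_rows", "kwargs": {
  "steps": [
    [[0.275,0.0005,-0.0025,0.03,0,0,0],[0.275,0.0005,0,0.03,0,0,0],[0.275,0,0,0.04,0,0,0],[0.275,0,0,0.04,0,0,0],[0.275,0,0,0.04,0,0,0],[0.275,0,0,0.019,0,0,0],[0.275,0,0,0,0,0,0]]
  ]
}}

```text
clock: 4.68
position: [482.9, -230.1, 10.6]
tcp_rot: [-3.138, 0.151, 0.0]
force: [-0.9, 0.6, 0.9]
grip_width: 0.637
gripper_force: 0.0
```

Run:
```python
from plan import *
st=ctrl.get_state();g=w2g(st["position"]);print(g,st["force"])
a=g2w(-15,-5)
plan([(*a,12,-5,14)])
```

```text
[ -15.23108198 -205.20073531] [-0.94994074  0.55562495  0.86589518]
at [ 482.9 -230.1   10.6] psi -5.51 tilt [-0. -0. -1.] w 58.0 F [-0.9  0.6  0.9] t 4.675
1 x turn -0.06
15 x [0.0, -0.0222, -0.0002]
```

>>> {"fn": "send_rows", "kwargs": {
  "steps": [
    [[0.275,0,-0.008,0,0,0,-0.06],[0.275,0,-0.015,0,0,0,0],[0.275,0,-0.022,0,0,0,0],[0.275,0,-0.022,0,0,0,0],[0.275,0,-0.022,0,0,0,0],[0.275,0,-0.022,0,0,0,0],[0.275,0,-0.022,0,0,0,0],[0.275,0,-0.022,0,0,0,0]]
  ]
}}

```text
clock: 5.68
position: [491.1, -136.4, 10.6]
tcp_rot: [3.139, -0.136, 0.0]
force: [-0.4, 0.0, -1.1]
grip_width: 0.638
gripper_force: 0.1
```

>>> {"fn": "send_rows", "kwargs": {
  "steps": [
    [[0.275,0,-0.022,0,0,0,0],[0.275,0,-0.022,0,0,0,0],[0.275,0,-0.022,0,0,0,0],[0.275,0,-0.022,0,0,0,0],[0.275,0,-0.022,0,0,0,0],[0.275,0,-0.02,0,0,0,0],[0.275,0,-0.015,0,0,0,0],[0.275,0,-0.008,0,0,0,0]]
  ]
}}

```text
clock: 6.68
position: [499.1, -45.3, 10.5]
tcp_rot: [3.139, -0.136, -0.0]
force: [0.5, -0.2, -0.4]
grip_width: 0.636
gripper_force: 0.0
```

Run:
```python
from plan import *
st=ctrl.get_state();g=w2g(st["position"]);print(g,st["force"])
a=g2w(-15,0)
plan([(*a,12,-5,14)])
```

```text
[-15.27994229 -19.69568544] [ 0.51336331 -0.22692453 -0.40462697]
at [499.1 -45.3  10.5] psi -4.96 tilt [-0.  0. -1.] w 57.8 F [ 0.5 -0.2 -0.4] t 6.675
1 x turn 0.005
2 x [0.0002, -0.0164, -0.0012]
```

Finish the roll, then narrow the fingers gently to centre the tube.

>>> {"fn": "send_rows", "kwargs": {
  "steps": [
    [[0.275,0.0002,-0.012,0,0,0,0],[0.275,0.0002,-0.012,0,0,0,0],[0.275,0,-0.009,0,0,0,0],[0.22,0,0,0,0,0,0],[0.18,0,0,0,0,0,0],[0.14,0,0,0,0,0,0],[0.14,0,0,0,0,0,0],[0.14,0,0,0,0,0,0]]
  ]
}}

```text
clock: 7.68
position: [501.0, -26.3, 10.5]
tcp_rot: [3.139, -0.137, 0.0]
force: [-0.4, 0.7, 0.3]
grip_width: 0.569
gripper_force: 0.0
```

Run:
```python
from plan import *
st=ctrl.get_state();g=w2g(st["position"]);print(g,st["force"],st["grip_width"]*91,st["gripper_force"])
b=optics.camera("scene");a=optics.camera("top")
c=np.zeros((600,800,3),np.uint8)
B=cv2.resize(b["pixels"][160:310,180:320],None,fx=3.5,fy=3.5,interpolation=cv2.INTER_CUBIC)
A=cv2.resize(a["pixels"][140:300,240:330],None,fx=3.3,fy=3.3,interpolation=cv2.INTER_CUBIC)
c[:B.shape[0],:B.shape[1]]=B;c[:A.shape[0],500:500+A.shape[1]]=A
cv2.imwrite("pics/s2.png",c[...,::-1])
```

```text
[-15.01783135  -0.60495881] [-0.44035149  0.71188923  0.31256428] 51.817341991411986 0.0
```

View pics/s2.png

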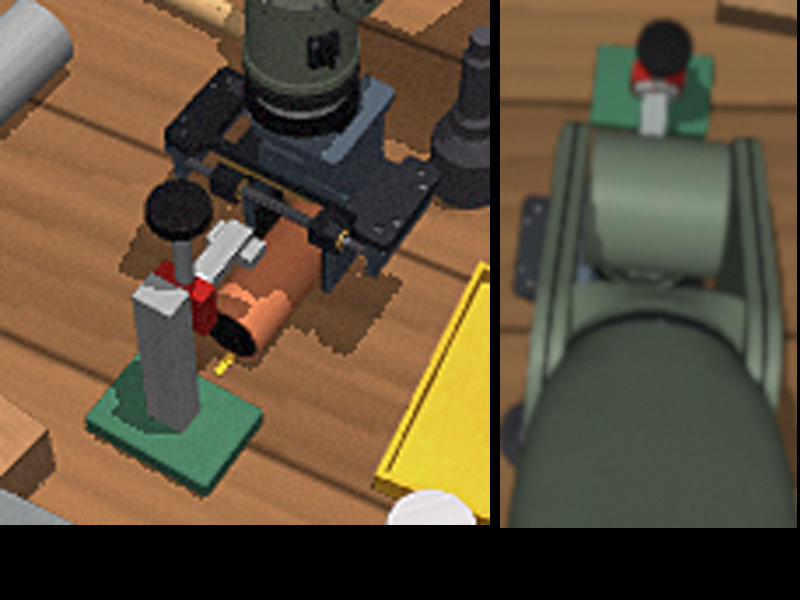

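The copper tube lies over the line with its end at (240,335), and the yellow stub at (225,362) is collinear. Now I go up and over to the knob.

>>> {"fn": "send_rows", "kwargs": {
  "steps": [
    [[0.22,0,0,0,0,0,0],[0.25,0,0,0,0,0,0],[0.25,0,0,-0.03,0,0,0],[0.25,0,0,-0.06,0,0,0],[0.25,-0.02,0,-0.1,0,0,0],[-1,-0.02,0,-0.1,0,0,0],[-1,0,0,-0.1,0,0,0],[-1,0,0,0,0,0,0]]
  ]
}}

```text
clock: 8.78
position: [479.7, -24.3, 249.6]
tcp_rot: [3.138, -0.137, 0.018]
force: [-0.7, 0.3, -0.4]
grip_width: 0.325
gripper_force: 0.0
```

Run:
```python
from plan import *
b=optics.camera("scene");a=optics.camera("top")
for q in(a,b):print([(np.round(d["point"]),round(d["p"],2),w2g(ray(q,d["point"],25)).round(1)) for d in spotter.spot_in("tube_2",q) if d["p"]>.3])
k=g2w(120,0)
plan([(*k,250,-5,45),(*k,228,-5,45)])
save(b,"s3",3.5,(180,160,320,310))
```

```text
[(array([387., 230.]), 0.79, array([  -2.3, -290.6])), (array([277., 237.]), 0.73, array([-54.4,   3.6])), (array([415., 231.]), 0.6, array([   2.4, -367.3])), (array([201., 209.]), 0.37, array([ -1.2, 214.3]))]
[(array([266., 234.]), 0.8, array([-4.2,  8. ])), (array([152., 173.]), 0.74, array([ -12.2, -368.1])), (array([175., 188.]), 0.67, array([  -3.3, -280.4]))]
at [476.  -24.  242.9] psi -4.99 tilt [-0.004  0.    -1.   ] w 13.8 F [ 0.1 -0.3 -0.4] t 8.975
4 x [0.0667, -0.0002, -0.003]
1 x [0.0, -0.0, 0.0367]
```

View pics/s3.png

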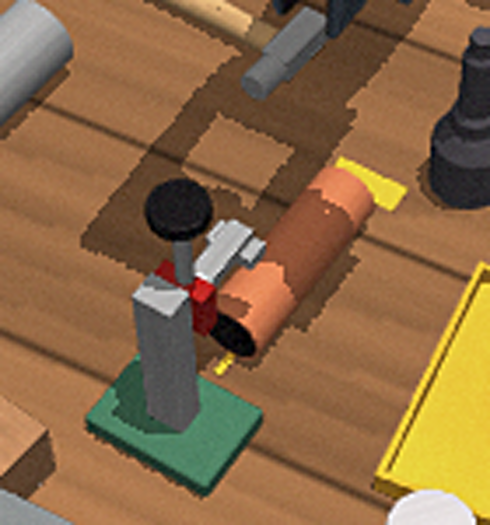

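```bash
cat > chk.py <<'E'
from plan import *
from scipy.optimize import minimize
def cyl(p,x,y,yaw,r,z0,L=150,M=M,a=YG):
    P=[]
    for s in(-L/2,L/2):
        for t in np.linspace(0,2*np.pi,40):
            q=g2w(x+s*np.cos(yaw)-r*np.cos(t)*np.sin(yaw),y+s*np.sin(yaw)+r*np.cos(t)*np.cos(yaw),M,a);P.append((*q,z0+r+r*np.sin(t)))
    return cv2.convexHull(proj(p,P).astype(np.float32))
def fit(p,mask,g0,r,z0,M=M,a=YG):
    "fit silhouette; mask = tube pixels (3x upsampled internally)"
    m=cv2.resize(mask.astype(np.uint8),None,fx=4,fy=4,interpolation=cv2.INTER_LINEAR)
    def cost(v):
        o=np.zeros_like(m);cv2.fillConvexPoly(o,np.round(cyl(p,v[0],v[1],v[2]/100,r,z0,M=M,a=a)*4+1.5).astype(int),1)
        return 1-(o&m).sum()/max(1,(o|m).sum())
    b=minimize(cost,[*g0,0],method="Nelder-Mead",options=dict(initial_simplex=[[*g0,0],[g0[0]+8,g0[1],0],[g0[0],g0[1]+8,0],[*g0,5]]))
    return b.x.round(1),round(b.fun,3)
def tubemask(p,g0,r,z0,steel=False,M=M,a=YG):
    "grow region around expected silhouette by colour against bench"
    im=p["pixels"];hsv=cv2.cvtColor(im,cv2.COLOR_RGB2HSV).astype(int);H,S,V=hsv[...,0],hsv[...,1],hsv[...,2]
    col=((S<60)|(V<28)) if steel else (((H<11)|(H>175))&(S>90)|(V<28))
    roi=np.zeros(col.shape,np.uint8);cv2.fillConvexPoly(roi,np.round(cyl(p,*g0,0,r+12,z0,180,M=M,a=a)).astype(int),1)
    m=(col&(roi>0)).astype(np.uint8);n,l,s,c=cv2.connectedComponentsWithStats(m)
    return l==1+s[1:,4].argmax()
E
python3 - <<'E'
from chk import *
for n in("scene","top"):
    p=optics.camera(n)
    for g,r,s in(((0,0),25,0),((-2,-285),31,1),((-3,-370),25,0)):
        m=tubemask(p,g,r,0,s);print(n,g,m.sum(),fit(p,m,g,r,0))
E
```

```text
scene (0, 0) 1173 (array([ 1.6, -0.9, -2.5]), np.float64(0.157))
scene (-2, -285) 1365 (array([  -3.7, -285.3,   -3.1]), np.float64(0.034))
scene (-3, -370) 890 (array([  -5.7, -365.9,   -1. ]), np.float64(0.184))
top (0, 0) 63 (array([ 0.9, -5.5,  4. ]), np.float64(0.944))
top (-2, -285) 1366 (array([  -3. , -286.4,   -3.2]), np.float64(0.042))
top (-3, -370) 311 (array([  -3.5, -364.1,    0.7]), np.float64(0.739))
```

The tube is within about 1 mm of centre. Going to the knob.

>>> {"fn": "send_rows", "kwargs": {
  "steps": [
    [[-1,0.0667,0,-0.01,0,0,0],[-1,0.0667,0,0,0,0,0],[-1,0.0667,0,0,0,0,0],[-1,0.0667,0,0,0,0,0],[-1,0,0,0.02,0,0,0],[-1,0,0,0,0,0,0]]
  ]
}}

```text
clock: 9.82
position: [634.8, -37.8, 235.7]
tcp_rot: [-3.138, 0.137, 0.01]
force: [-0.1, 0.4, -0.1]
grip_width: 0.003
gripper_force: 0.0
```

Run:
```python
from plan import *
k=g2w(120,0)
plan([(*k,222,-5,45),(*k,163,-5,10)])
save(optics.camera("scene"),"s4",3.5,(180,130,320,300))
```

```text
at [634.8 -37.8 235.7] psi -4.99 tilt [-0.006  0.    -1.   ] w 0.2 F [-0.1  0.4 -0.1] t 9.825
1 x [0.0013, -0.0007, 0.0229]
6 x [0.0, -0.0, 0.0164]
```

View pics/s4.png

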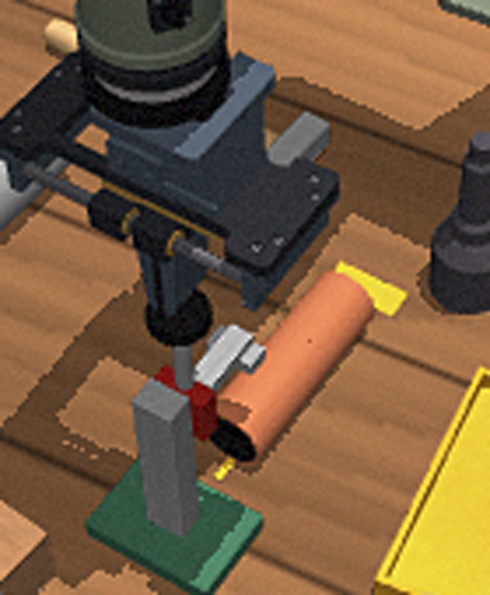

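The fingers are right over the knob at (178,310). Pressing down.

>>> {"fn": "send_rows", "kwargs": {
  "steps": [
    [[-1,0,0,0.02,0,0,0],[-1,0,0,0.02,0,0,0],[-1,0,0,0.02,0,0,0],[-1,0,0,0.02,0,0,0],[-1,0,0,0.02,0,0,0],[-1,0,0,0.015,0,0,0],[-1,0,0,0.006,0,0,0],[-1,0,0,0,0,0,0]]
  ]
}}

```text
clock: 10.88
position: [636.1, -37.9, 165.7]
tcp_rot: [-3.139, 0.137, 0.002]
force: [-3.8, 0.9, 4.6]
grip_width: 0.005
gripper_force: 2.4
```

>>> {"fn": "send_rows", "kwargs": {
  "steps": [
    [[-1,0,0,0.002,0,0,0],[-1,0,0,0.002,0,0,0]]
  ]
}}

```text
clock: 11.12
position: [636.5, -38.0, 163.8]
tcp_rot: [3.139, -0.137, 0.0]
force: [-3.4, -0.9, 4.1]
grip_width: 0.003
gripper_force: 2.5
```

>>> {"fn": "send_rows", "kwargs": {
  "steps": [
    [[-1,0,0,0.002,0,0,0],[-1,0,0,0.002,0,0,0],[-1,0,0,0,0,0,0]]
  ]
}}

```text
clock: 11.5
position: [636.4, -38.0, 161.1]
tcp_rot: [3.139, -0.137, -0.0]
force: [-3.7, 0.2, 5.1]
grip_width: 0.001
gripper_force: 2.5
```

>>> {"fn": "send_rows", "kwargs": {
  "steps": [
    [[-1,0,0,0.001,0,0,0],[-1,0,0,0.001,0,0,0],[-1,0,0,0,0,0,0]]
  ]
}}

```text
clock: 11.88
position: [636.5, -38.0, 160.3]
tcp_rot: [3.139, -0.137, 0.0]
force: [-4.6, 0.4, 5.7]
grip_width: 0.006
gripper_force: 3.1
```

>>> {"fn": "send_rows", "kwargs": {
  "steps": [
    [[-1,0,0,0.001,0,0,0],[-1,0,0,0.001,0,0,0],[-1,0,0,0,0,0,0]]
  ]
}}

```text
clock: 12.25
position: [636.5, -38.0, 160.2]
tcp_rot: [3.138, -0.137, 0.001]
force: [-5.2, 0.7, 9.9]
grip_width: 0.004
gripper_force: 5.3
```

>>> {"fn": "send_rows", "kwargs": {
  "steps": [
    [[-1,0,0,0.002,0,0,0],[-1,0,0,0,0,0,0],[-1,0,0,0,0,0,0],[-1,0,0,0,0,0,0],[-1,0,0,0,0,0,0],[-1,0,0,0,0,0,0],[-1,0,0,0,0,0,0],[-1,0,0,0,0,0,0]]
  ]
}}

```text
clock: 13.25
position: [636.5, -38.0, 160.1]
tcp_rot: [3.138, -0.137, 0.002]
force: [-7.3, 1.5, 16.1]
grip_width: 0.007
gripper_force: 7.5
```

>>> {"fn": "send_rows", "kwargs": {
  "steps": [
    [[-1,0,0,-0.015,0,0,0],[-1,0,0,-0.02,0,0,0],[-1,0,0,-0.02,0,0,0],[-1,0,0,-0.02,0,0,0],[-1,0,0,-0.02,0,0,0],[-1,0,0,-0.03,0,0,0],[-1,0,0,-0.03,0,0,0],[-1,0,0,0,0,0,0]]
  ]
}}

```text
clock: 14.25
position: [637.8, -38.1, 251.9]
tcp_rot: [3.138, -0.137, 0.006]
force: [-0.4, -0.2, 0.1]
grip_width: 0.005
gripper_force: 0.0
```

Run:
```python
from chk import *
p=optics.camera("scene");m=tubemask(p,(0,0),25,0);print(fit(p,m,(0,0),25,0))
k=g2w(-15,0)
plan([(*k,255,-5,55),(*k,12,-5,50)])
```

```text
(array([ 1.5, -0.6, -3. ]), np.float64(0.184))
at [637.1 -38.1 250.7] psi -4.99 tilt [ 0.002  0.    -1.   ] w 0.6 F [ 0.6 -0.4 -0.3] t 14.3
3 x [-0.0759, -0.0003, -0.0024]
5 x [0.0, -0.0, 0.081]
```

>>> {"fn": "send_rows", "kwargs": {
  "steps": [
    [[0.45,-0.076,0,0,0,0,0],[0.45,-0.076,0,0,0,0,0],[0.45,-0.076,0,0,0,0,0],[0.45,0,0,0.08,0,0,0],[0.45,0,0,0.08,0,0,0],[0.45,0,0,0.08,0,0,0],[0.45,0,0,0.04,0,0,0],[0.45,0,0,0,0,0,0]]
  ]
}}

```text
clock: 15.3
position: [498.2, -26.0, 80.1]
tcp_rot: [-3.139, 0.137, 0.009]
force: [0.2, 0.1, 0.4]
grip_width: 0.728
gripper_force: 0.0
```

Run:
```python
from plan import *
k=g2w(-15,0)
plan([(*k,12,-5,50)])
```

```text
at [498.2 -26.   80.1] psi -4.99 tilt [-0.006  0.    -1.   ] w 66.2 F [0.2 0.1 0.4] t 15.3
2 x [0.0023, -0.0004, 0.0568]
```

Close, then lift about 20 mm.

>>> {"fn": "send_rows", "kwargs": {
  "steps": [
    [[0.45,0.002,0,0.05,0,0,0],[0.45,0.002,0,0.05,0,0,0],[0.45,0,0,0.012,0,0,0],[-1,0,0,0,0,0,0],[-1,0,0,0,0,0,0],[-1,0,0,0,0,0,0],[-1,0,0,-0.02,0,0,0],[-1,0,0,-0.02,0,0,0]]
  ]
}}

```text
clock: 16.3
position: [502.5, -26.3, 40.2]
tcp_rot: [3.139, -0.137, -0.0]
force: [0.5, -0.4, -2.4]
grip_width: 0.544
gripper_force: 29.9
```

```bash
cat > tr.py <<'E'
from plan import *
BL=np.array([516.,387.5]);BA=np.radians(-2.1);YL=np.array([541.,186.5]);YA=np.radians(3.1)
E
python3 - <<'E'
from tr import *
a=g2w(-15,75);b=g2w(-15,75);t=g2w(-15,38,BL,BA)
plan([(*a,36,-5,40),(*a,110,-5,40),(*t,110,-2.1,50),(*t,20,-2.1,30)])
E
```

```text
at [502.5 -26.3  40.2] psi -4.99 tilt [-0.  0. -1.] w 49.5 F [ 0.5 -0.4 -2.4] t 16.3
2 x [-0.0012, -0.0629, 0.0035]
2 x [0.0, -0.0, -0.0617]
1 x turn -0.337
8 x [-0.004, -0.0784, -0.0]
3 x [0.0, -0.0, 0.05]
```

>>> {"fn": "send_rows", "kwargs": {
  "steps": [
    [[-1,0,-0.045,0,0,0,0],[-1,-0.002,-0.05,0,0,0,0],[-1,0,-0.035,0,0,0,0],[-1,0,0,-0.06,0,0,-0.337],[-1,0,0,-0.06,0,0,0],[-1,-0.004,-0.06,0,0,0,0],[-1,-0.004,-0.07,0,0,0,0],[-1,-0.004,-0.08,0,0,0,0]]
  ]
}}

```text
clock: 17.3
position: [505.5, 178.6, 112.3]
tcp_rot: [-3.141, 0.059, -0.001]
force: [1.5, 0.1, -2.6]
grip_width: 0.544
gripper_force: 29.9
```

>>> {"fn": "send_rows", "kwargs": {
  "steps": [
    [[-1,-0.004,-0.08,0,0,0,0],[-1,-0.004,-0.08,0,0,0,0],[-1,-0.004,-0.08,0,0,0,0],[-1,-0.004,-0.07,0,0,0,0],[-1,-0.002,-0.05,0,0,0,0],[-1,0,0,0,0,0,0]]
  ]
}}

```text
clock: 18.05
position: [502.3, 396.0, 111.7]
tcp_rot: [-3.14, 0.053, -0.001]
force: [0.1, -0.1, -3.2]
grip_width: 0.542
gripper_force: 29.9
```

Run:
```python
from tr import *
t=g2w(-15,38,BL,BA);print(ctrl.get_state()["gripper_force"])
plan([(*t,60,-2.1,50),(*t,17.5,-2.1,25)])
save(optics.camera("scene"),"s5",2.8,(260,190,520,390))
```

```text
29.887492954730988
at [502.3 396.  111.7] psi -1.94 tilt [ 0.    -0.001 -1.   ] w 49.3 F [ 0.1 -0.1 -3.2] t 18.05
1 x turn 0.018
2 x [-0.0008, -0.025, 0.0431]
2 x [0.0, -0.0, 0.0354]
```

View pics/s5.png

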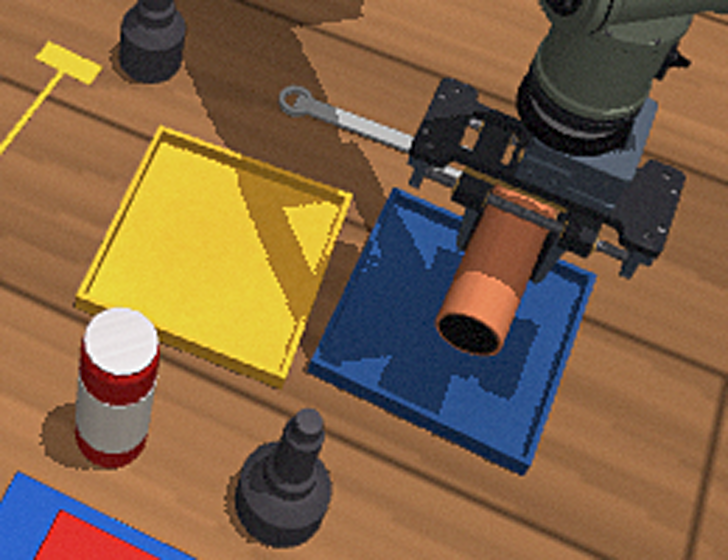

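The tube is held level over the blue tray. Shift 30 mm in y, then lower.

>>> {"fn": "send_rows", "kwargs": {
  "steps": [
    [[-1,-0.0008,-0.025,0.04,0,0,0],[-1,-0.0008,-0.025,0.04,0,0,0],[-1,0,0,0.04,0,0,0],[-1,0,0,0.02,0,0,0],[-1,0,0,0.01,0,0,0],[-1,0,0,0,0,0,0]]
  ]
}}

```text
clock: 18.85
position: [503.4, 423.9, 22.1]
tcp_rot: [-3.14, 0.058, -0.002]
force: [0.8, -0.2, -2.4]
grip_width: 0.538
gripper_force: 29.9
```

Run:
```python
from tr import *
t=g2w(-15,38,BL,BA)
plan([(*t,17.5,-2.1,25)])
```

```text
at [503.4 423.9  22.1] psi -2.12 tilt [ 0.001 -0.001 -1.   ] w 48.9 F [ 0.8 -0.2 -2.4] t 18.85
1 x [-0.0018, -0.0034, 0.0076]
```

>>> {"fn": "send_rows", "kwargs": {
  "steps": [
    [[-1,0,0,0.004,0,0,0],[-1,0,0,0.003,0,0,0],[-1,0,0,0,0,0,0]]
  ]
}}

```text
clock: 19.23
position: [503.6, 424.2, 21.5]
tcp_rot: [-3.139, 0.058, -0.004]
force: [-4.3, -4.1, 17.3]
grip_width: 0.541
gripper_force: 29.9
```

>>> {"fn": "send_rows", "kwargs": {
  "steps": [
    [[-1,0,0,-0.003,0,0,0],[0.15,0,0,0,0,0,0],[0.25,0,0,0,0,0,0],[0.25,0,0,0,0,0,0],[0.25,0,0,-0.02,0,0,0],[0.25,0,0,-0.05,0,0,0],[0.25,0,0,-0.08,0,0,0],[0.25,0,0,-0.09,0,0,0]]
  ]
}}

```text
clock: 20.23
position: [502.6, 423.8, 164.4]
tcp_rot: [3.14, -0.057, -0.001]
force: [0.5, 0.7, 1.0]
grip_width: 0.627
gripper_force: 0.0
```

Run:
```python
from chk import *
from tr import *
p=optics.camera("scene");m=tubemask(p,(0,38),25,5,M=BL,a=BA);print("blue",fit(p,m,(0,38),25,5,BL,BA))
m=tubemask(p,(-3,-285),31,0,1);print(fit(p,m,(-3,-285),31,0));m=tubemask(p,(-4,-368),25,0);print(fit(p,m,(-4,-368),25,0))
a=g2w(-20,-250);b=g2w(-20,-285)
plan([(*a,150,-5,55),(*b,130,-5,55),(*b,17,-5,50)])
save(p,"s6",1.4)
```

```text
blue (array([-1.5, 37.5, -1.5]), np.float64(0.087))
(array([  -4.3, -285.4,   -3.5]), np.float64(0.036))
(array([  -6.6, -366.3,   -0.6]), np.float64(0.148))
at [506.  426.5 173.7] psi -2.09 tilt [ 0.011 -0.01  -1.   ] w 56.7 F [1.4 0.8 4.5] t 20.275
1 x turn 0.338
13 x [0.0038, 0.0899, 0.003]
1 x [0.0, 0.0583, 0.0333]
3 x [0.0, -0.0, 0.0628]
```

View pics/s6.png

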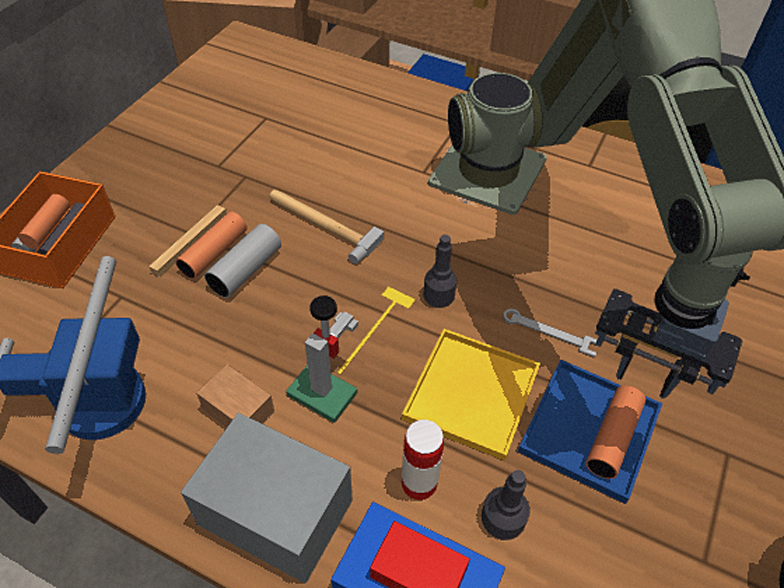

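The copper tube lies in the blue tray at (617,430). The steel tube at (243,260) and the copper one at (212,245) are unmoved. On to the steel tube.

>>> {"fn": "send_rows", "kwargs": {
  "steps": [
    [[0.54,0,0,0,0,0,0.338],[0.54,0.004,0.06,0,0,0,0],[0.54,0.004,0.085,0,0,0,0],[0.54,0.004,0.09,0,0,0,0],[0.54,0.004,0.09,0,0,0,0],[0.54,0.004,0.09,0,0,0,0],[0.54,0.004,0.09,0,0,0,0],[0.54,0.004,0.09,0,0,0,0]]
  ]
}}

```text
clock: 21.28
position: [488.6, 65.2, 163.7]
tcp_rot: [-3.139, 0.136, -0.003]
force: [0.5, -0.5, 0.5]
grip_width: 0.772
gripper_force: 0.0
```

>>> {"fn": "send_rows", "kwargs": {
  "steps": [
    [[0.54,0.004,0.09,0,0,0,0],[0.54,0.004,0.09,0,0,0,0],[0.54,0.004,0.09,0,0,0,0],[0.54,0.004,0.09,0,0,0,0],[0.54,0.004,0.09,0,0,0,0],[0.54,0.004,0.09,0,0,0,0],[0.54,0,0.06,0.03,0,0,0.15],[0.54,0,0,0.02,0,0,0]]
  ]
}}

```text
clock: 22.28
position: [471.2, -295.4, 132.7]
tcp_rot: [3.136, -0.178, 0.001]
force: [-0.5, 0.8, 0.0]
grip_width: 0.766
gripper_force: 0.0
```

>>> {"fn": "send_rows", "kwargs": {
  "steps": [
    [[0.54,0,0,0,0,0,0],[0.54,0,0,0,0,0,0]]
  ]
}}

```text
clock: 22.52
position: [471.9, -292.2, 133.6]
tcp_rot: [3.137, -0.17, 0.001]
force: [1.4, -0.9, -0.6]
grip_width: 0.773
gripper_force: 0.0
```

Run:
```python
from chk import *
p=optics.camera("scene")
m=tubemask(p,(-3,-285),31,0,1);print(fit(p,m,(-3,-285),31,0),m.sum());m=tubemask(p,(-4,-368),25,0);print(fit(p,m,(-4,-368),25,0))
b=g2w(-20,-285.5)
plan([(*b,105,-6.5,55),(*b,16,-6.5,50)])
```

```text
(array([  -4.6, -285.4,   -3. ]), np.float64(0.079)) 1381
(array([  -6.6, -366.8,   -1. ]), np.float64(0.191))
at [ 472.1 -292.2  133.8] psi -6.2 tilt [ 0.001  0.    -1.   ] w 70.2 F [0.  0.1 0.5] t 22.575
1 x turn 0.035
1 x [0.0018, 0.0291, 0.048]
2 x [0.0, -0.0, 0.0742]
```

>>> {"fn": "send_rows", "kwargs": {
  "steps": [
    [[0.54,0.002,0.029,0,0,0,0.035],[0.54,0,0,0.04,0,0,0],[0.54,0,0,0.04,0,0,0],[0.54,0,0,0.04,0,0,0],[0.54,0,0,0.04,0,0,0],[0.54,0,0,0.034,0,0,0],[0.54,0,0,0,0,0,0],[0.54,0,0,0,0,0,0]]
  ]
}}

```text
clock: 23.58
position: [471.6, -311.3, 17.4]
tcp_rot: [3.135, -0.18, 0.003]
force: [0.7, -0.7, 0.1]
grip_width: 0.77
gripper_force: 0.0
```

Run:
```python
from plan import *
st=ctrl.get_state();print(w2g(st["position"]))
a=g2w(-16,0.5)
plan([(*a,16,-5,14)])
```

```text
[ -19.4994223 -287.1010158]
at [ 471.6 -311.3   17.4] psi -6.59 tilt [ 0.002  0.001 -1.   ] w 70.0 F [ 0.7 -0.7  0.1] t 23.575
1 x turn -0.185
21 x [0.0003, -0.0228, 0.0001]
```

>>> {"fn": "send_rows", "kwargs": {
  "steps": [
    [[0.54,0,-0.01,0,0,0,-0.1],[0.54,0,-0.018,0,0,0,-0.085],[0.54,0.0005,-0.023,0,0,0,0],[0.54,0.0005,-0.023,0,0,0,0],[0.54,0.0005,-0.023,0,0,0,0],[0.54,0.0005,-0.023,0,0,0,0],[0.54,0.0005,-0.023,0,0,0,0],[0.54,0.0005,-0.023,0,0,0,0]]
  ]
}}

```text
clock: 24.58
position: [481.6, -210.5, 16.5]
tcp_rot: [3.139, -0.137, -0.0]
force: [0.1, -0.1, -0.5]
grip_width: 0.77
gripper_force: 0.1
```

>>> {"fn": "send_rows", "kwargs": {
  "steps": [
    [[0.54,0.0005,-0.023,0,0,0,0],[0.54,0.0005,-0.023,0,0,0,0],[0.54,0.0005,-0.023,0,0,0,0],[0.54,0.0005,-0.023,0,0,0,0],[0.54,0.0005,-0.023,0,0,0,0],[0.54,0.0005,-0.023,0,0,0,0],[0.54,0,-0.023,0,0,0,0],[0.54,0,-0.023,0,0,0,0]]
  ]
}}

```text
clock: 25.58
position: [493.0, -100.7, 16.5]
tcp_rot: [3.139, -0.137, 0.0]
force: [-0.4, 0.1, -0.4]
grip_width: 0.766
gripper_force: 0.1
```

>>> {"fn": "send_rows", "kwargs": {
  "steps": [
    [[0.54,0,-0.023,0,0,0,0],[0.54,0,-0.023,0,0,0,0],[0.54,0,-0.022,0,0,0,0],[0.54,0,-0.02,0,0,0,0],[0.54,0,-0.016,0,0,0,0],[0.54,0,-0.012,0,0,0,0],[0.54,0,-0.008,0,0,0,0],[0.5,0,0,0,0,0,0]]
  ]
}}

```text
clock: 26.58
position: [499.5, -27.3, 16.5]
tcp_rot: [3.138, -0.136, -0.0]
force: [0.2, 0.2, -0.0]
grip_width: 0.755
gripper_force: 0.0
```

Run:
```python
from plan import *
st=ctrl.get_state();print(w2g(st["position"]))
a=g2w(-16,0.3)
plan([(*a,16,-5,14)])
```

```text
[-16.44669098  -1.7776861 ]
at [499.5 -27.3  16.5] psi -4.98 tilt [ 0.  0. -1.] w 68.7 F [ 0.2  0.2 -0. ] t 26.575
1 x [0.0007, -0.0035, 0.0009]
```

>>> {"fn": "send_rows", "kwargs": {
  "steps": [
    [[0.5,0,-0.003,0,0,0,0],[0.46,0,0,0,0,0,0],[0.43,0,0,0,0,0,0],[0.395,0,0,0,0,0,0],[0.395,0,0,0,0,0,0],[0.395,0,0,0,0,0,0],[0.44,0,0,0,0,0,0],[0.47,0,0,0,0,0,0]]
  ]
}}

```text
clock: 27.58
position: [499.6, -25.7, 16.5]
tcp_rot: [3.139, -0.137, 0.0]
force: [-0.2, 0.1, 0.5]
grip_width: 0.735
gripper_force: 0.0
```

>>> {"fn": "send_rows", "kwargs": {
  "steps": [
    [[0.47,0,0,-0.03,0,0,0],[0.47,0,0,-0.06,0,0,0],[0.47,-0.02,0,-0.1,0,0,0],[-1,-0.02,0,-0.1,0,0,0],[-1,0,0,-0.1,0,0,0],[-1,0,0,0,0,0,0]]
  ]
}}

```text
clock: 28.32
position: [478.3, -23.8, 255.6]
tcp_rot: [3.138, -0.137, 0.018]
force: [-0.6, -0.4, -0.1]
grip_width: 0.436
gripper_force: 0.0
```

Run:
```python
from chk import *
for n in("scene","top"):
    p=optics.camera(n);m=tubemask(p,(0,0),31,0,1);print(fit(p,m,(0,0),31,0),m.sum())
    if n=="scene":save(p,"s7",3.5,(180,160,320,310))
k=g2w(120,0)
plan([(*k,240,-5,45),(*k,172,-5,10)])
```

```text
(array([ 5.2, -0.2, -3.3]), np.float64(0.161)) 1599
(array([19.1, -8.4, -7.5]), np.float64(0.314)) 1920
at [475.4 -23.6 250.6] psi -5.0 tilt [ 0.001  0.    -1.   ] w 31.7 F [ 0.   0.5 -0.6] t 28.425
4 x [0.067, -0.0001, 0.0044]
7 x [0.0, -0.0, 0.0162]
```

View pics/s7.png

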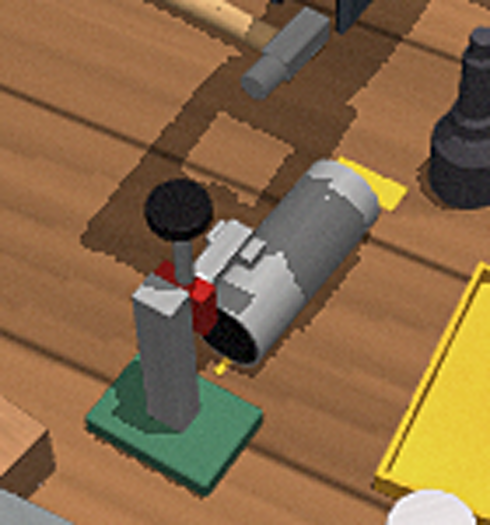

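The steel tube lies along the line, with the yellow stub at (220,368) on its axis. Pressing the knob.

>>> {"fn": "send_rows", "kwargs": {
  "steps": [
    [[-1,0.067,0,0,0,0,0],[-1,0.067,0,0,0,0,0],[-1,0.067,0,0,0,0,0],[-1,0.067,0,0,0,0,0],[-1,0,0,0.01,0,0,0],[-1,0,0,0.01,0,0,0],[-1,0,0,0,0,0,0],[-1,0,0,0,0,0,0]]
  ]
}}

```text
clock: 29.42
position: [635.2, -37.5, 239.0]
tcp_rot: [3.139, -0.137, 0.0]
force: [0.7, -0.7, 0.6]
grip_width: 0.005
gripper_force: 0.0
```

>>> {"fn": "send_rows", "kwargs": {
  "steps": [
    [[-1,0,0,0.02,0,0,0],[-1,0,0,0.02,0,0,0],[-1,0,0,0.02,0,0,0],[-1,0,0,0.02,0,0,0],[-1,0,0,0.015,0,0,0],[-1,0,0,0.007,0,0,0],[-1,0,0,0,0,0,0]]
  ]
}}

```text
clock: 30.3
position: [635.8, -37.6, 177.2]
tcp_rot: [3.139, -0.137, -0.001]
force: [-1.5, 1.1, 4.5]
grip_width: 0.003
gripper_force: 2.1
```

>>> {"fn": "send_rows", "kwargs": {
  "steps": [
    [[-1,0,0,0.004,0,0,0],[-1,0,0,0.004,0,0,0],[-1,0,0,0.001,0,0,0],[-1,0,0,0,0,0,0]]
  ]
}}

```text
clock: 30.8
position: [635.8, -37.6, 172.3]
tcp_rot: [3.139, -0.137, 0.0]
force: [-1.2, 0.5, 5.9]
grip_width: 0.0
gripper_force: 2.8
```

>>> {"fn": "send_rows", "kwargs": {
  "steps": [
    [[-1,0,0,0.001,0,0,0],[-1,0,0,0.001,0,0,0],[-1,0,0,0,0,0,0]]
  ]
}}

```text
clock: 31.18
position: [635.9, -37.6, 172.2]
tcp_rot: [3.139, -0.137, 0.002]
force: [-3.0, 0.3, 10.2]
grip_width: 0.005
gripper_force: 5.0
```

Contact at 172 mm, so the reading is 48 mm as expected. Hold, then release.

>>> {"fn": "send_rows", "kwargs": {
  "steps": [
    [[-1,0,0,0.002,0,0,0],[-1,0,0,0,0,0,0],[-1,0,0,0,0,0,0],[-1,0,0,0,0,0,0],[-1,0,0,0,0,0,0],[-1,0,0,0,0,0,0],[-1,0,0,0,0,0,0],[-1,0,0,0,0,0,0]]
  ]
}}

```text
clock: 32.17
position: [635.9, -37.6, 172.1]
tcp_rot: [3.138, -0.137, 0.003]
force: [-4.5, -0.2, 14.6]
grip_width: 0.003
gripper_force: 7.2
```

>>> {"fn": "send_rows", "kwargs": {
  "steps": [
    [[-1,0,0,-0.01,0,0,0],[-1,0,0,-0.02,0,0,0],[-1,0,0,-0.02,0,0,0],[-1,0,0,-0.02,0,0,0],[-1,0,0,-0.03,0,0,0],[-1,0,0,-0.03,0,0,0],[-1,0,0,-0.01,0,0,0],[-1,0,0,0,0,0,0]]
  ]
}}

```text
clock: 33.17
position: [635.9, -37.6, 253.4]
tcp_rot: [3.138, -0.137, -0.0]
force: [0.0, 0.9, -0.4]
grip_width: 0.001
gripper_force: 0.0
```

>>> {"fn": "send_rows", "kwargs": {
  "steps": [
    [[0.6,-0.074,0,0,0,0,0],[0.6,-0.074,0,0,0,0,0],[0.6,-0.074,0,0,0,0,0],[0.6,0,0,0.08,0,0,0],[0.6,0,0,0.08,0,0,0],[0.6,0,0,0.08,0,0,0],[0.6,0,0,0,0,0,0],[0.6,0,0,0,0,0,0]]
  ]
}}

```text
clock: 34.17
position: [504.2, -26.1, 110.7]
tcp_rot: [3.138, -0.137, 0.003]
force: [-0.9, 0.1, 0.7]
grip_width: 0.798
gripper_force: 0.0
```

Run:
```python
from tr import *
from chk import *
p=optics.camera("scene");m=tubemask(p,(0,0),31,0,1);print(fit(p,m,(0,0),31,0))
m=tubemask(p,(-4,-368),25,0);print(fit(p,m,(-4,-368),25,0))
k=g2w(-16,0)
plan([(*k,17,-5,50)])
```

```text
(array([ 3.3, -0.4, -3.7]), np.float64(0.271))
(array([  -5.9, -366.4,   -1.6]), np.float64(0.179))
at [504.7 -26.1 111.3] psi -5.0 tilt [ 0.004  0.    -1.   ] w 72.6 F [-0.1  0.7  0.1] t 34.225
2 x [-0.0039, -0.0001, 0.0786]
```

>>> {"fn": "send_rows", "kwargs": {
  "steps": [
    [[0.6,-0.004,0,0.05,0,0,0],[0.6,-0.004,0,0.06,0,0,0],[0.6,0,0,0.045,0,0,0],[0.6,0,0,0,0,0,0],[-1,0,0,0,0,0,0],[-1,0,0,0,0,0,0],[-1,0,0,0,0,0,0],[-1,0,0,0,0,0,0]]
  ]
}}

```text
clock: 35.22
position: [500.2, -25.8, 18.4]
tcp_rot: [3.138, -0.137, 0.007]
force: [0.1, -0.1, 7.4]
grip_width: 0.68
gripper_force: 29.7
```

>>> {"fn": "send_rows", "kwargs": {
  "steps": [
    [[-1,0,0,-0.02,0,0,0],[-1,0,0,-0.02,0,0,0],[-1,0,0,0,0,0,0]]
  ]
}}

```text
clock: 35.6
position: [499.1, -25.7, 41.6]
tcp_rot: [3.138, -0.137, 0.004]
force: [-0.3, 0.2, -3.0]
grip_width: 0.678
gripper_force: 29.7
```

Run:
```python
from tr import *
a=g2w(-16,70);t=g2w(-16,-36,YL,YA)
plan([(*a,41,-5,40),(*a,80,-5,40),(*t,80,3.1,50),(*t,23,3.1,30)])
```

```text
at [499.1 -25.7  41.6] psi -5.0 tilt [ 0.002  0.    -1.   ] w 61.7 F [-0.3  0.2 -3. ] t 35.6
2 x [0.0008, -0.0584, 0.0005]
1 x [0.0, -0.0, -0.065]
2 x turn -0.471
3 x [0.0147, -0.0579, -0.0]
2 x [0.0, 0.0, 0.0475]
```

>>> {"fn": "send_rows", "kwargs": {
  "steps": [
    [[-1,0,-0.04,0,0,0,0],[-1,0.001,-0.045,0,0,0,0],[-1,0,-0.032,0,0,0,0],[-1,0,0,-0.065,0,0,-0.471],[-1,0,0,0,0,0,-0.471],[-1,0.014,-0.05,0,0,0,0],[-1,0.016,-0.065,0,0,0,0],[-1,0.014,-0.055,0,0,0,0]]
  ]
}}

```text
clock: 36.6
position: [525.7, 148.6, 79.1]
tcp_rot: [3.14, 0.085, -0.002]
force: [0.6, 0.4, -4.9]
grip_width: 0.675
gripper_force: 29.9
```

>>> {"fn": "send_rows", "kwargs": {
  "steps": [
    [[-1,0,0,0,0,0,0],[-1,0,0,0,0,0,0]]
  ]
}}

```text
clock: 36.85
position: [525.1, 147.1, 79.0]
tcp_rot: [3.14, 0.086, -0.003]
force: [-0.2, -0.1, -3.6]
grip_width: 0.672
gripper_force: 29.9
```

Run:
```python
from tr import *
t=g2w(-16,-36,YL,YA)
plan([(*t,23.5,3.1,30)])
save(optics.camera("scene"),"s8",2.8,(260,170,460,360))
```

```text
at [525.1 147.1  79. ] psi 3.12 tilt [-0.002  0.001 -1.   ] w 61.2 F [-0.2 -0.1 -3.6] t 36.85
2 x [0.0016, -0.0021, 0.0462]
```

View pics/s8.png

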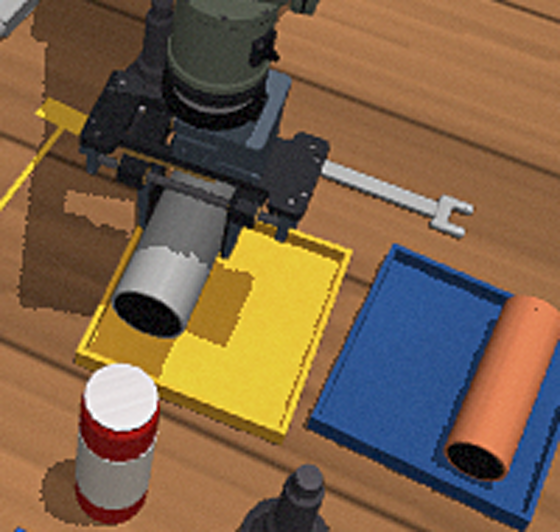

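The steel tube is held level above the near half of the yellow tray. Lowering.

>>> {"fn": "send_rows", "kwargs": {
  "steps": [
    [[-1,0.0016,-0.003,0.03,0,0,0],[-1,0.0016,-0.002,0.03,0,0,0],[-1,0,0,0.02,0,0,0],[-1,0,0,0.008,0,0,0],[-1,0,0,0,0,0,0]]
  ]
}}

```text
clock: 37.52
position: [527.8, 150.3, 26.8]
tcp_rot: [3.14, 0.084, 0.0]
force: [0.3, 0.8, -3.8]
grip_width: 0.676
gripper_force: 29.9
```

>>> {"fn": "send_rows", "kwargs": {
  "steps": [
    [[-1,0,0,0.003,0,0,0],[-1,0,0,0.002,0,0,0],[-1,0,0,0,0,0,0]]
  ]
}}

```text
clock: 37.9
position: [527.9, 150.5, 24.3]
tcp_rot: [3.14, 0.085, 0.001]
force: [-1.9, -2.2, 0.7]
grip_width: 0.676
gripper_force: 29.9
```

Touching. Release and rise.

>>> {"fn": "send_rows", "kwargs": {
  "steps": [
    [[0.4,0,0,0,0,0,0],[0.5,0,0,0,0,0,0],[0.52,0,0,0,0,0,0],[0.52,0,0,-0.02,0,0,0],[0.52,0,0,-0.05,0,0,0],[0.52,0,0,-0.08,0,0,0],[0.52,0,0,-0.08,0,0,0],[0.4,0,0,0,0,0,0]]
  ]
}}

```text
clock: 38.9
position: [530.5, 151.4, 166.8]
tcp_rot: [-3.138, -0.085, -0.016]
force: [-0.5, -0.1, -0.6]
grip_width: 0.706
gripper_force: 0.0
```

Run:
```python
from tr import *
from chk import *
p=optics.camera("scene");m=tubemask(p,(0,-36),31,5,1,M=YL,a=YA);print("yellow",fit(p,m,(0,-36),31,5,YL,YA))
m=tubemask(p,(-4,-368),25,0);print(fit(p,m,(-4,-368),25,0))
p=optics.camera("top");print([(np.round(d["point"]),round(d["p"],2),w2g(ray(p,d["point"],25)).round(1),ray(p,d["point"],25).round(1)) for d in spotter.spot_in("tube_2",p) if d["p"]>.3])
a=g2w(-20,-310);b=g2w(-20,-366)
plan([(*a,140,-5,55),(*b,120,-5,50)])
```

```text
yellow (array([  6.1, -34.4,  -2.1]), np.float64(0.077))
(array([  -5.5, -366.5,   -0.7]), np.float64(0.161))
[(array([105., 213.]), 0.95, array([-39.2, 461.7]), array([517.2, 436.4,  25. ])), (array([412., 231.]), 0.9, array([   0.6, -358.9]), array([ 485.4, -384.6,   25. ])), (array([205., 125.]), 0.7, array([237.2, 234.6]), array([772.7, 186. ,  25. ])), (array([290., 164.]), 0.33, array([151.3, -10.9]), array([665.8, -51.1,  25. ]))]
at [527.  150.5 161.3] psi 3.1 tilt [-0.001  0.    -1.   ] w 63.8 F [ 0.1 -0.  -0. ] t 39.05
2 x turn 0.471
9 x [-0.0029, 0.0903, 0.0039]
2 x [0.0, 0.0467, 0.0167]
```

Run:
```python
from chk import *
c=np.zeros((600,800,3),np.uint8);x0=0
for n,box in(("top",(385,185,455,285)),("scene",(90,130,180,220))):
    p=optics.camera(n);im=cv2.GaussianBlur(p["pixels"],(3,3),0);lab=cv2.cvtColor(im,cv2.COLOR_RGB2LAB).astype(int)
    roi=np.zeros(lab.shape[:2],np.uint8);cv2.fillConvexPoly(roi,np.round(cyl(p,-4,-366,0,33,0,175)).astype(int),1)
    m=((lab[...,1]>148)&(roi>0)).astype(np.uint8);m=cv2.morphologyEx(m,cv2.MORPH_CLOSE,np.ones((7,7)))
    k,l,s,_=cv2.connectedComponentsWithStats(m);m=l==1+s[1:,4].argmax()
    f=fit(p,m,(-4,-368),25,0);print(n,m.sum(),f)
    x,y,X,Y=box;k=5.5 if n=="top" else 4.5
    d=cv2.resize(p["pixels"],None,fx=k,fy=k,interpolation=cv2.INTER_CUBIC)
    cv2.polylines(d,[np.round((cyl(p,f[0][0],f[0][1],f[0][2]/100,25,0)+.5)*k).astype(int)],True,(0,255,0),1)
    for z in(0,22):
        q=[(*g2w(xx,-412),z) for xx in(-80,80)];cv2.polylines(d,[np.round((proj(p,q)+.5)*k).astype(int)],False,(255,255,0),1)
    d=d[int(y*k):int(Y*k),int(x*k):int(X*k)];c[:d.shape[0],x0:x0+d.shape[1]]=d;x0+=d.shape[1]+5
cv2.imwrite("pics/t4.png",c[...,::-1])
```

```text
top 766 (array([  -2.1, -368.9,    2.5]), np.float64(0.335))
scene 781 (array([ -16.6, -371.9,    4.5]), np.float64(0.255))
```

View pics/t4.png

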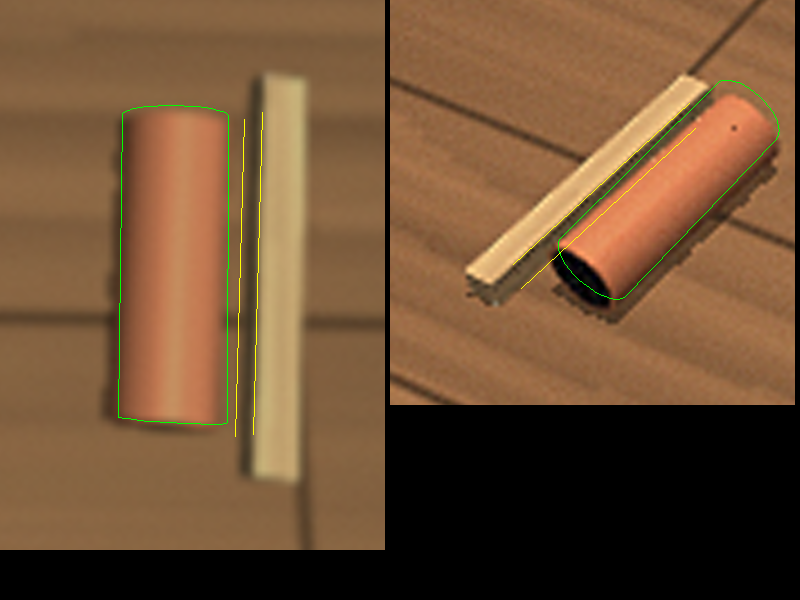

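In the top crop the copper tube spans columns 120–226, and the batten face is at about 240–260. That leaves roughly 19 mm behind the tube, so I'll keep the tips just above batten height at first.

>>> {"fn": "send_rows", "kwargs": {
  "steps": [
    [[0.41,0,0,0,0,0,0.471],[0.41,0,0,0,0,0,0.471],[0.41,-0.003,0.06,0,0,0,0],[0.41,-0.003,0.085,0,0,0,0],[0.41,-0.003,0.09,0,0,0,0],[0.41,-0.003,0.09,0,0,0,0],[0.41,-0.003,0.09,0,0,0,0],[0.41,-0.003,0.09,0,0,0,0]]
  ]
}}

```text
clock: 40.15
position: [489.6, -151.7, 160.5]
tcp_rot: [-3.138, 0.137, 0.003]
force: [0.2, -0.0, 0.6]
grip_width: 0.705
gripper_force: 0.0
```

>>> {"fn": "send_rows", "kwargs": {
  "steps": [
    [[0.41,-0.003,0.09,0,0,0,0],[0.41,-0.003,0.09,0,0,0,0],[0.41,-0.003,0.09,0,0,0,0],[0.41,0,0.06,0.03,0,0,0.06],[0.41,0,0.06,0.03,0,0,0],[0.41,0,0,0,0,0,0],[0.41,0,0,0,0,0,0],[0.41,0,0,0,0,0,0]]
  ]
}}

```text
clock: 41.15
position: [464.8, -381.9, 126.1]
tcp_rot: [-3.138, 0.149, -0.0]
force: [-0.1, -0.1, -0.2]
grip_width: 0.7
gripper_force: 0.0
```

Run:
```python
from chk import *
p=optics.camera("scene");m=tubemask(p,(-4,-368),25,0);print(fit(p,m,(-4,-368),25,0))
st=ctrl.get_state();print(w2g(st["position"]))
b=g2w(-20,-363.5)
plan([(*b,90,-5.5,50),(*b,24,-5.5,50)])
```

```text
(array([  -7. , -366.2,   -1.3]), np.float64(0.125))
[ -19.97763849 -358.09727687]
at [ 464.9 -382.   126.3] psi -5.44 tilt [ 0.001  0.    -1.   ] w 64.0 F [-0.8 -0.6  0.4] t 41.2
1 x turn 0.007
1 x [0.0, 0.009, 0.0604]
2 x [0.0, -0.0, 0.055]
```

>>> {"fn": "send_rows", "kwargs": {
  "steps": [
    [[0.41,0,0.008,0.02,0,0,0],[0.41,0,0,0.035,0,0,0],[0.41,0,0,0.035,0,0,0],[0.41,0,0,0.035,0,0,0],[0.41,0,0,0.02,0,0,0],[0.41,0,0,0,0,0,0]]
  ]
}}

```text
clock: 41.95
position: [463.6, -387.2, 37.8]
tcp_rot: [-3.137, 0.151, 0.002]
force: [-0.6, 0.3, -0.4]
grip_width: 0.706
gripper_force: 0.0
```

Run:
```python
from plan import *
st=ctrl.get_state();print(w2g(st["position"]))
b=g2w(-20,-363);c=g2w(-20,-310);e=g2w(-16,5)
plan([(*b,24,-5.5,50),(*c,24,-5,10),(*e,15,-5,14)])
save(optics.camera("scene"),"s9",4,(80,80,230,220))
```

```text
[ -20.80833431 -363.36866109]
at [ 463.6 -387.2   37.8] psi -5.5 tilt [-0.002 -0.001 -1.   ] w 64.2 F [-0.6  0.3 -0.4] t 41.95
1 x [0.0013, -0.0006, 0.023]
1 x turn -0.058
6 x [-0.0, -0.0147, -0.0]
23 x [0.0003, -0.0228, 0.0007]
```

View pics/s9.png

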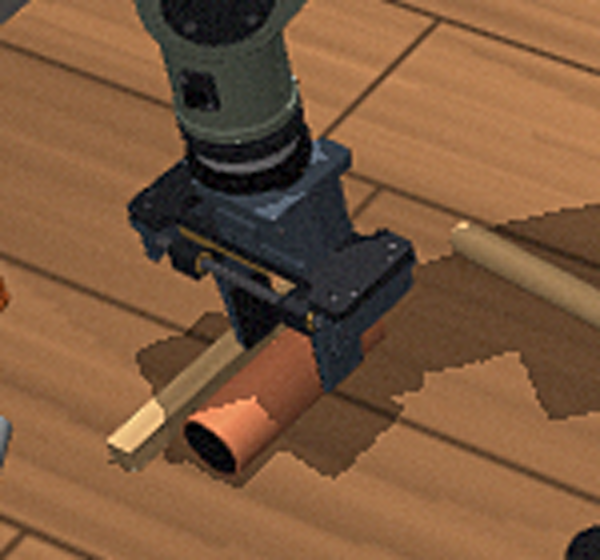

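The rear finger is between the batten and the tube at about (255,325). Lower 13 mm and start rolling.

>>> {"fn": "send_rows", "kwargs": {
  "steps": [
    [[0.41,0.001,0,0.012,0,0,0],[0.41,0,0,0.01,0,0,0],[0.41,0,0,0,0,0,0]]
  ]
}}

```text
clock: 42.38
position: [464.3, -387.5, 25.1]
tcp_rot: [-3.138, 0.151, 0.001]
force: [-0.5, 0.7, -0.5]
grip_width: 0.705
gripper_force: 0.0
```

>>> {"fn": "send_rows", "kwargs": {
  "steps": [
    [[0.41,0,-0.006,0,0,0,-0.058],[0.41,0,-0.01,0,0,0,0],[0.41,0,-0.015,0,0,0,0],[0.41,0,-0.015,0,0,0,0],[0.41,0,-0.015,0,0,0,0],[0.41,0,-0.015,0.005,0,0,0],[0.41,0,-0.015,0.005,0,0,0],[0.38,0,-0.015,0.005,0,0,0]]
  ]
}}

```text
clock: 43.38
position: [470.2, -323.6, 16.2]
tcp_rot: [-3.138, 0.137, 0.0]
force: [0.1, 0.0, -0.5]
grip_width: 0.688
gripper_force: 0.0
```

Run:
```python
from plan import *
st=ctrl.get_state();print(w2g(st["position"]),st["force"])
e=g2w(-18,0)
plan([(*e,15,-5,14)])
```

```text
[ -19.7975505  -299.49365709] [ 0.06474762  0.01602912 -0.51187474]
at [ 470.2 -323.6   16.2] psi -5.01 tilt [-0. -0. -1.] w 62.6 F [ 0.1  0.  -0.5] t 43.375
22 x [0.0001, -0.0227, 0.0001]
```

>>> {"fn": "send_rows", "kwargs": {
  "steps": [
    [[0.32,0,-0.018,0,0,0,0],[0.3,0,-0.022,0,0,0,0],[0.3,0,-0.022,0,0,0,0],[0.3,0,-0.022,0,0,0,0],[0.3,0,-0.022,0,0,0,0],[0.3,0,-0.022,0,0,0,0],[0.3,0,-0.022,0,0,0,0],[0.3,0,-0.022,0,0,0,0]]
  ]
}}

```text
clock: 44.38
position: [479.3, -220.7, 16.6]
tcp_rot: [3.139, -0.137, 0.0]
force: [-0.4, 0.1, -1.0]
grip_width: 0.655
gripper_force: 0.1
```

>>> {"fn": "send_rows", "kwargs": {
  "steps": [
    [[0.3,0,-0.022,0,0,0,0],[0.3,0,-0.022,0,0,0,0],[0.3,0,-0.022,0,0,0,0],[0.3,0,-0.022,0,0,0,0],[0.3,0,-0.022,0,0,0,0],[0.3,0,-0.022,0,0,0,0],[0.3,0,-0.022,0,0,0,0],[0.3,0,-0.022,0,0,0,0]]
  ]
}}

```text
clock: 45.38
position: [488.5, -115.5, 16.5]
tcp_rot: [3.138, -0.137, 0.0]
force: [-0.2, 0.2, -0.0]
grip_width: 0.651
gripper_force: 0.1
```

>>> {"fn": "send_rows", "kwargs": {
  "steps": [
    [[0.3,0,-0.022,0,0,0,0],[0.3,0,-0.022,0,0,0,0],[0.3,0,-0.022,0,0,0,0],[0.3,0,-0.022,0,0,0,0],[0.3,0,-0.018,0,0,0,0],[0.3,0,-0.014,0,0,0,0],[0.3,0,-0.01,0,0,0,0],[0.25,0,0,0,0,0,0]]
  ]
}}

```text
clock: 46.38
position: [495.3, -38.4, 16.5]
tcp_rot: [3.139, -0.137, -0.0]
force: [0.2, 0.5, 0.1]
grip_width: 0.627
gripper_force: 0.0
```

Run:
```python
from plan import *
e=g2w(-18,0.3)
plan([(*e,15,-5,14)])
```

```text
at [495.3 -38.4  16.5] psi -4.98 tilt [-0.  0. -1.] w 57.1 F [0.2 0.5 0.1] t 46.375
1 x [0.0027, -0.0224, 0.0025]
```

>>> {"fn": "send_rows", "kwargs": {
  "steps": [
    [[0.25,0.001,-0.01,0,0,0,0],[0.25,0.001,-0.012,0,0,0,0],[0.2,0,0,0,0,0,0],[0.17,0,0,0,0,0,0],[0.135,0,0,0,0,0,0],[0.135,0,0,0,0,0,0],[0.18,0,0,0,0,0,0],[0.24,0,0,0,0,0,0]]
  ]
}}

```text
clock: 47.38
position: [497.6, -25.7, 16.5]
tcp_rot: [3.138, -0.138, -0.0]
force: [0.4, 0.2, -0.3]
grip_width: 0.614
gripper_force: 0.0
```

>>> {"fn": "send_rows", "kwargs": {
  "steps": [
    [[0.24,0,0,-0.03,0,0,0],[0.24,0,0,-0.06,0,0,0],[0.24,-0.02,0,-0.1,0,0,0],[-1,-0.02,0,-0.1,0,0,0],[-1,0,0,-0.1,0,0,0],[-1,0,0,0,0,0,0]]
  ]
}}

```text
clock: 48.12
position: [476.4, -23.7, 255.6]
tcp_rot: [3.138, -0.137, 0.018]
force: [0.5, 0.1, -0.5]
grip_width: 0.322
gripper_force: 0.0
```

Run:
```python
from chk import *
p=optics.camera("scene");m=tubemask(p,(0,0),25,0);print(fit(p,m,(0,0),25,0),m.sum())
save(p,"s10",3.5,(180,160,320,310))
k=g2w(120,0)
plan([(*k,240,-5,45),(*k,160,-5,10)])
```

```text
(array([-0.1,  1.2, -1.4]), np.float64(0.168)) 1183
at [474.6 -23.6 252.6] psi -5.01 tilt [ 0.005 -0.    -1.   ] w 25.4 F [-0.2  0.8 -0.6] t 48.175
4 x [0.0673, -0.0001, 0.0052]
8 x [0.0, -0.0, 0.0167]
```

View pics/s10.png

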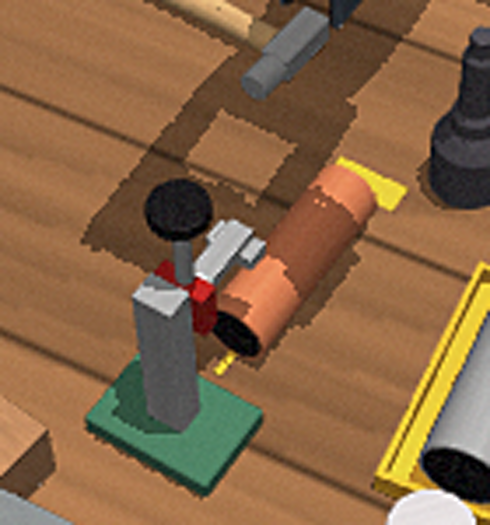

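The second copper tube is on the line and collinear with the stub at (225,362). Pressing.

>>> {"fn": "send_rows", "kwargs": {
  "steps": [
    [[-1,0.0673,0,0,0,0,0],[-1,0.0673,0,0,0,0,0],[-1,0.0673,0,0,0,0,0],[-1,0.0673,0,0,0,0,0],[-1,0,0,0.01,0,0,0],[-1,0,0,0.01,0,0,0],[-1,0,0,0,0,0,0],[-1,0,0,0,0,0,0]]
  ]
}}

```text
clock: 49.18
position: [633.9, -37.5, 239.0]
tcp_rot: [3.138, -0.137, 0.0]
force: [-0.2, -0.8, 0.4]
grip_width: 0.007
gripper_force: 0.0
```

>>> {"fn": "send_rows", "kwargs": {
  "steps": [
    [[-1,0,0,0.02,0,0,0],[-1,0,0,0.02,0,0,0],[-1,0,0,0.02,0,0,0],[-1,0,0,0.02,0,0,0],[-1,0,0,0.02,0,0,0],[-1,0,0,0.015,0,0,0],[-1,0,0,0.008,0,0,0],[-1,0,0,0,0,0,0]]
  ]
}}

```text
clock: 50.18
position: [634.5, -37.6, 164.6]
tcp_rot: [3.139, -0.137, -0.001]
force: [-0.8, -0.2, 5.2]
grip_width: 0.006
gripper_force: 2.4
```

>>> {"fn": "send_rows", "kwargs": {
  "steps": [
    [[-1,0,0,0.003,0,0,0],[-1,0,0,0,0,0,0]]
  ]
}}

```text
clock: 50.42
position: [634.6, -37.6, 163.2]
tcp_rot: [3.138, -0.137, 0.0]
force: [-2.0, 0.3, 4.4]
grip_width: 0.005
gripper_force: 2.4
```

>>> {"fn": "send_rows", "kwargs": {
  "steps": [
    [[-1,0,0,0.003,0,0,0],[-1,0,0,0.002,0,0,0],[-1,0,0,0.001,0,0,0],[-1,0,0,0,0,0,0]]
  ]
}}

```text
clock: 50.92
position: [634.6, -37.6, 160.2]
tcp_rot: [3.139, -0.137, 0.001]
force: [-2.7, 1.5, 8.2]
grip_width: 0.006
gripper_force: 3.7
```

>>> {"fn": "send_rows", "kwargs": {
  "steps": [
    [[-1,0,0,0.002,0,0,0],[-1,0,0,0,0,0,0]]
  ]
}}

```text
clock: 51.18
position: [634.6, -37.6, 160.1]
tcp_rot: [3.138, -0.137, 0.002]
force: [-3.1, 1.1, 12.1]
grip_width: 0.008
gripper_force: 6.0
```

>>> {"fn": "send_rows", "kwargs": {
  "steps": [
    [[-1,0,0,0.001,0,0,0],[-1,0,0,0,0,0,0],[-1,0,0,0,0,0,0],[-1,0,0,0,0,0,0],[-1,0,0,0,0,0,0],[-1,0,0,0,0,0,0],[-1,0,0,0,0,0,0],[-1,0,0,0,0,0,0]]
  ]
}}

```text
clock: 52.18
position: [634.6, -37.6, 160.1]
tcp_rot: [3.138, -0.137, 0.003]
force: [-5.1, 1.7, 14.5]
grip_width: 0.008
gripper_force: 7.1
```

>>> {"fn": "send_rows", "kwargs": {
  "steps": [
    [[-1,0,0,-0.01,0,0,0],[-1,0,0,-0.02,0,0,0],[-1,0,0,-0.02,0,0,0],[-1,0,0,-0.02,0,0,0],[-1,0,0,-0.03,0,0,0],[-1,0,0,-0.03,0,0,0],[-1,0,0,-0.03,0,0,0],[-1,0,0,0,0,0,0]]
  ]
}}

```text
clock: 53.18
position: [635.4, -37.7, 254.7]
tcp_rot: [3.138, -0.138, 0.004]
force: [-0.0, 0.2, -1.1]
grip_width: 0.006
gripper_force: 0.0
```

>>> {"fn": "send_rows", "kwargs": {
  "steps": [
    [[0.45,-0.075,0,0,0,0,0],[0.45,-0.075,0,0,0,0,0],[0.45,-0.074,0,0,0,0,0],[0.45,0,0,0.08,0,0,0],[0.45,0,0,0.08,0,0,0],[0.45,0,0,0.08,0,0,0],[0.45,0,0,0,0,0,0],[0.45,0,0,0,0,0,0]]
  ]
}}

```text
clock: 54.18
position: [501.8, -26.0, 110.6]
tcp_rot: [3.138, -0.137, 0.003]
force: [-0.4, 0.7, -0.3]
grip_width: 0.724
gripper_force: 0.0
```

Run:
```python
from tr import *
from chk import *
p=optics.camera("scene");m=tubemask(p,(0,0),25,0);print(fit(p,m,(0,0),25,0))
k=g2w(-16,0)
plan([(*k,16,-5,50)])
```

```text
(array([ 0.9,  0.8, -1.7]), np.float64(0.222))
at [502.3 -26.  111.2] psi -5.01 tilt [ 0.004  0.    -1.   ] w 65.8 F [-0.2  0.5 -0.2] t 54.225
2 x [-0.0019, -0.0002, 0.0794]
```

>>> {"fn": "send_rows", "kwargs": {
  "steps": [
    [[0.45,-0.002,0,0.05,0,0,0],[0.45,-0.002,0,0.06,0,0,0],[0.45,0,0,0.048,0,0,0],[0.45,0,0,0,0,0,0],[-1,0,0,0,0,0,0],[-1,0,0,0,0,0,0],[-1,0,0,0,0,0,0],[-1,0,0,0,0,0,0]]
  ]
}}

```text
clock: 55.22
position: [499.9, -25.7, 16.5]
tcp_rot: [3.139, -0.138, 0.006]
force: [-0.8, 0.3, 7.1]
grip_width: 0.539
gripper_force: 30.0
```

>>> {"fn": "send_rows", "kwargs": {
  "steps": [
    [[-1,0,0,-0.02,0,0,0],[-1,0,0,-0.02,0,0,0],[-1,0,0,0,0,0,0]]
  ]
}}

```text
clock: 55.6
position: [499.1, -25.7, 39.9]
tcp_rot: [3.138, -0.137, 0.004]
force: [-0.4, -0.2, -2.8]
grip_width: 0.541
gripper_force: 30.0
```

Run:
```python
from tr import *
a=g2w(-16,72);t=g2w(-16,-38,BL,BA)
plan([(*a,40,-5,40),(*a,120,-5,40),(*t,120,-2.1,50),(*t,22,-2.1,30)])
```

```text
at [499.1 -25.7  39.9] psi -5.01 tilt [ 0.002  0.    -1.   ] w 49.2 F [-0.4 -0.2 -2.8] t 55.6
2 x [0.0008, -0.0602, -0.0001]
2 x [0.0, -0.0, -0.0667]
1 x turn -0.337
7 x [-0.0045, -0.0723, -0.0]
4 x [0.0, -0.0, 0.0408]
```

>>> {"fn": "send_rows", "kwargs": {
  "steps": [
    [[-1,0,-0.04,0,0,0,0],[-1,0.001,-0.045,0,0,0,0],[-1,0,-0.035,0,0,0,0],[-1,0,0,-0.067,0,0,-0.337],[-1,0,0,-0.067,0,0,0],[-1,-0.004,-0.055,0,0,0,0],[-1,-0.004,-0.07,0,0,0,0],[-1,-0.005,-0.08,0,0,0,0]]
  ]
}}

```text
clock: 56.6
position: [501.6, 169.9, 118.9]
tcp_rot: [3.141, -0.06, -0.001]
force: [0.7, -0.2, -3.5]
grip_width: 0.542
gripper_force: 30.0
```

>>> {"fn": "send_rows", "kwargs": {
  "steps": [
    [[-1,-0.005,-0.08,0,0,0,0],[-1,-0.005,-0.08,0,0,0,0],[-1,-0.005,-0.075,0,0,0,0],[-1,-0.003,-0.06,0,0,0,0],[-1,0,0,0,0,0,0],[-1,0,0,0,0,0,0]]
  ]
}}

```text
clock: 57.35
position: [497.1, 345.7, 118.4]
tcp_rot: [3.139, -0.058, -0.002]
force: [0.3, -0.5, -2.6]
grip_width: 0.542
gripper_force: 30.0
```

Run:
```python
from tr import *
t=g2w(-16,-38,BL,BA);print(ctrl.get_state()["gripper_force"])
plan([(*t,22,-2.1,25)])
save(optics.camera("scene"),"s11",2.8,(260,170,520,370))
```

```text
29.996555149555206
at [497.1 345.7 118.4] psi -2.1 tilt [-0.001  0.002 -1.   ] w 49.3 F [ 0.3 -0.5 -2.6] t 57.35
4 x [0.0006, -0.0019, 0.0402]
```

View pics/s11.png

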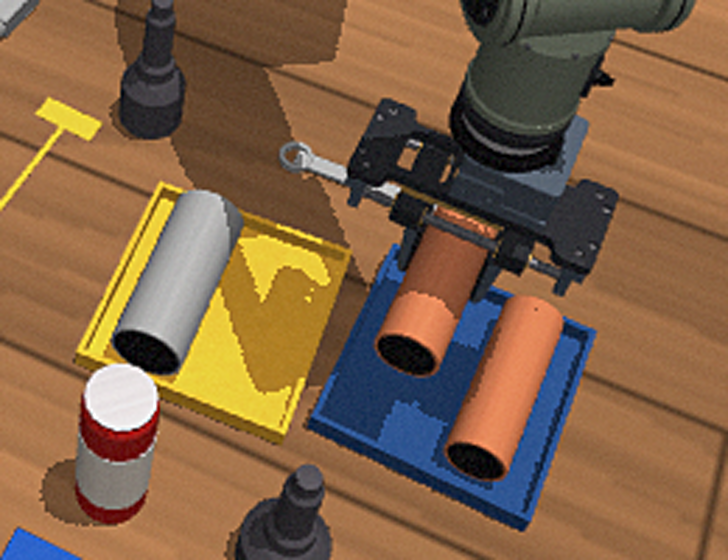

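The steel tube is in the yellow tray, and the second copper tube hangs over the free half of the blue tray. Lowering.

>>> {"fn": "send_rows", "kwargs": {
  "steps": [
    [[-1,0.001,-0.004,0.04,0,0,0],[-1,0.001,-0.003,0.04,0,0,0],[-1,0,0,0.04,0,0,0],[-1,0,0,0.025,0,0,0],[-1,0,0,0.008,0,0,0],[-1,0,0,0,0,0,0]]
  ]
}}

```text
clock: 58.15
position: [499.4, 350.5, 27.6]
tcp_rot: [-3.141, 0.059, -0.001]
force: [-0.4, -0.2, -2.5]
grip_width: 0.544
gripper_force: 30.0
```

>>> {"fn": "send_rows", "kwargs": {
  "steps": [
    [[-1,0,0,0.004,0,0,0],[-1,0,0,0.002,0,0,0],[-1,0,0,0,0,0,0]]
  ]
}}

```text
clock: 58.52
position: [499.1, 350.7, 23.9]
tcp_rot: [-3.141, 0.058, -0.0]
force: [0.2, -1.0, -3.2]
grip_width: 0.538
gripper_force: 30.0
```

>>> {"fn": "send_rows", "kwargs": {
  "steps": [
    [[-1,0,0,0.002,0,0,0],[-1,0,0,0.002,0,0,0],[-1,0,0,0,0,0,0]]
  ]
}}

```text
clock: 58.9
position: [499.1, 350.7, 21.6]
tcp_rot: [-3.141, 0.058, -0.0]
force: [-0.4, 0.4, 0.4]
grip_width: 0.546
gripper_force: 30.0
```

Touching. Release, rise and check.

>>> {"fn": "send_rows", "kwargs": {
  "steps": [
    [[0.15,0,0,0,0,0,0],[0.25,0,0,0,0,0,0],[0.27,0,0,0,0,0,0],[0.27,0,0,-0.02,0,0,0],[0.27,0,0,-0.05,0,0,0],[0.27,0,0,-0.08,0,0,0],[0.27,0,0,-0.08,0,0,0],[0.27,0,0,-0.05,0,0,0]]
  ]
}}

```text
clock: 59.9
position: [499.8, 351.2, 193.2]
tcp_rot: [-3.138, 0.058, -0.006]
force: [0.0, -0.6, 0.5]
grip_width: 0.64
gripper_force: 0.0
```

>>> {"fn": "send_rows", "kwargs": {
  "steps": [
    [[0.27,-0.06,0,0,0,0,0],[0.27,-0.06,0,0,0,0,0],[0.27,0,0,0,0,0,0],[0.27,0,0,0,0,0,0],[0.27,0,0,0,0,0,0],[0.27,0,0,0,0,0,0]]
  ]
}}

```text
clock: 60.65
position: [427.8, 353.2, 189.1]
tcp_rot: [3.141, -0.059, 0.0]
force: [0.3, 1.8, -0.6]
grip_width: 0.635
gripper_force: 0.0
```

Run:
```python
from tr import *
from chk import *
p=optics.camera("scene")
for M_,a_,y,r,s in((YL,YA,-35,31,1),(BL,BA,37,25,0),(BL,BA,-38,25,0)):
    m=tubemask(p,(0,y),r,5,s,M=M_,a=a_);print(fit(p,m,(0,y),r,5,M_,a_))
print(ctrl.get_state()["clock"],ctrl.get_state()["force"])
save(p,"s12",1.4)
```

```text
(array([  6.5, -34.6,  -0.7]), np.float64(0.078))
(array([-1.6, 37.5, -1.4]), np.float64(0.079))
(array([ -1.4, -36.5,  -0. ]), np.float64(0.086))
60.7 [ 0.29432529 -0.74005453  0.42929644]
```

View pics/s12.png

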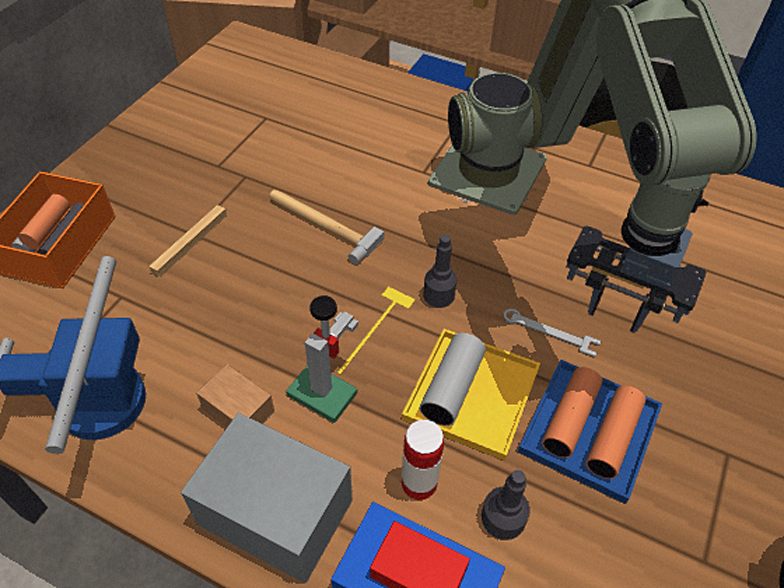

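The steel tube lies flat in the yellow tray at (452,380), and both copper tubes lie flat in the blue tray at (572,415) and (615,430). The other things are where they were and the robot is clear, so I'm handing in.

```bash
python3 -c "
from rig import ctrl
print(ctrl.finish_job())"
```

```text
the job is handed in; nothing more can be done
None
```

All three tubes present (tube_1 was absent) were gauged in order, nearest first, and laid flat in their trays: the steel one in yellow, both copper ones in blue; the job is handed in at about 61 s on the robot's clock.

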